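# Load the imaging chamber and throw its clamp

### The arm

A 6-joint arm with a two-finger parallel gripper is mounted at the origin on the work surface. World frame = base frame: x ahead of the robot, y to its left, z up, the work surface at z = 0. Lengths are in mm, angles in rad, forces in N, time in s.
With the tool pointing down it reaches from about 300 to 825 mm from the base axis. Payload 5.4 kg.
Tool frame: the origin (TCP) lies midway between the tips of the shut fingers; the grasp point (between the pads) lies 19 mm behind it (grasp_offset is the distance from the TCP to the grasp point, in mm); z points along the fingers, y is the direction in which the jaws open and shut (so a half turn about z gives the same grasp; the last joint's range is limited). The gripper opens to 92 mm and grips with 3 to 60 N. Pads are 20 mm wide; open, the fingers measure 128 mm over their backs; the gripper's body (75 mm by 189 mm) begins 69 mm behind the grasp point.
Start: joints at [1.065, 0.158, 1.597, -0, 1.386, -0.21], TCP at [167.626, 550.007, 214.601] pointing down, gripper open.
Joint ranges: [-2.91, 2.91], [-0.94, 2.29], [0.18, 2.7], [-1.29, 4.43], [0.17, 2.64], [-3, 3]. Speed limits (rad/s): [2.57, 2.57, 3.14, 3.14, 3.14, 3.14].

### API

Orientations are given as a unit quaternion [x, y, z, w].
In Python, from bench import * gives the robot as it stands.
- The arm moves only by the tool move_arm, never from a script. Its arguments are lists of equal length, an entry for each row: "grip": the closure, from -1 (fully open) to 1 (shut); "travel": the shift along the world's x, y, z in cm, a list of three; "dr": the turn, a rotation vector about the world's x, y, z in rad, a list of three. A call has 1 to 20 rows; each row shifts and turns the commanded pose from where the row before left it; what a row does not reach is not made up. A row lasts 1/8 s, in which the tool goes at most 62.5 mm and 10.7 degrees, less where a joint would pass 70% of its speed; a pose out of reach is approached as far as the arm can. A call is refused whole if a number of a shift passes 6.25 or a number of a turn 0.188, either way. A call with a gripper value outside its range is refused whole. The fingers move at their own pace and stop on an object; "squeeze" is the grip in N (left out, the last holds). Time passes only in rows, so rows that do not move let the fingers close. It gives the time, the measured TCP pose, the force and the opening at its end, in the units of the state.
- observe(): the state, without advancing time (a new reading comes with each control period).
- read_camera(name): name is "scene" or "top"; returns a dict with "img" (384x512x3 uint8, red, green, blue), "fx", "fy", "cx", "cy" (pixels), "D" ([k1, k2, p1, p2, k3] as OpenCV has them; the pictures are not rectified), "R" (3x3) and "t" (3): a world point X has camera coordinates R X + t. Camera axes: x right, y down, z forward; pixel columns grow to the right and rows downward; lengths in mm; the calibration is good to about 2 mm. A picture is of the moment at which its call begins. There is no depth.
- hand_in(): hands the job in, once; it reports no verdict.
The state is a dict: "time": time; "q": joint angles; "dq": joint speeds; "joint_efforts": joint torques, N m; "ee_pos": TCP position; "ee_rot": TCP orientation; "wrist_force": force on the tool from outside, world axes, zero at the start; "ft_torque": the same for the moment, N m; "grip_width": finger opening in mm.
Only numpy, scipy, OpenCV 4.12 (cv2) and the standard library are available. Lean on these libraries where they do the work, as an engineer would, in place of code of your own. Each camera call takes 0.05 s, during which the arm holds its last target.

### The job

Load the chamber carrier (the one with the tall steel drum) from the storage tray onto the microscope stage: lay it, kept about level, inside the low rails under the condenser with its stem out through the gap in the front lip, and slide it gently back until its plate rests against the two datum pins. Then push the toggle clamp's lever over until it snaps past centre and the pad holds the plate, and come away; do not bump the condenser or disturb the other things on the bench.

Things in the scene. Friction and masses are not known exactly. Their poses are not given: they have to be found in the camera images.
- carrier: Chamber carrier, about 250 g (varies by a third). Aluminium plate 110 (x) x 70 (y) x 8 mm; origin at the centre of its underside, z up, +x the end that goes in first. On its centre a plain steel drum, 50 mm diameter, from 8 to 42 mm above the underside. To -x a stem, 14 mm wide, 8 mm high, that ends in a grip blade. Centre of mass about 13 mm to -x of the origin.
- blade (a point): Centre of the carrier's ribbed grip blade, an upright fin 30 mm long (x), 10 mm thick (y), 24 mm high, from the level of the plate's underside up. It lies at carrier x = -122, y = 0, z = +12 mm; axes as the carrier's.
- tray: Fixed grey storage tray 228 (x) x 198 (y) x 30 mm, origin at the centre of its underside. Two recesses 26 mm deep (floor 4 mm above the bench) fit the carriers with 3 to 4 mm play; origins at tray x = +40, y = +-46 mm, axes parallel, lifted straight up. The blade's top lies 2 mm below the tray's top, so it cannot be gripped in the tray; only the drum stands proud, by 16 mm.
- slide_carrier: The other carrier, in the other recess: the same plate, stem and blade, but with a flat glass slide in a low black frame instead of a drum. To be left where it is.
- mat: A thin black rubber mat, 210 (x) x 110 (y) x 3 mm, fixed on the bench between tray and microscope and kept clear for setting things down. Origin at the centre of its underside.
- nest (a point): Point on the stage's top face (100 mm above the bench), on the optical axis; z up, +x away from the front lip. A carrier that is home has its origin here and its axes parallel to these. Side rails, 5 mm high, have their inner faces at y = +-38 mm, 3 mm beside the plate. The stage plate ends at x = -98 mm, so the blade of a loaded carrier hangs over its front edge.
- front_lip (a point): Middle of the gap in the nest's front lip, on the stage's top face, at nest x = -64 mm. The lip is 5 mm high and 6 mm thick, to be passed over from the front; the stem goes through the gap, 28 mm wide. Between lip and datum pins the plate has 6 mm of play along x.
- datum: The two steel datum pins on the stage (8 mm diameter, 9 mm high, at nest x = 59 mm, y = +-22 mm; they face the plate at x = 55 mm). Do not ram them. This body's origin is the microscope's origin: 100 mm straight below the nest point.
- condenser: Black condenser, fixed over the nest: round, 48 mm diameter from 64 to 80 mm above the stage, 62 mm from 80 to 126 mm; its arm runs to a pillar at nest x = +165 mm. A gripper holding the drum does not fit under it; the blade of a carrier that is home is clear of it. This body's origin is 100 mm straight below the nest point.
- clamp_lever (a joint): Toggle clamp's lever, rad. 0 = open (start): upright, leaning 0.1 rad to -y of the nest. It turns about a line parallel to the nest's x, over to +y and down, to its stop at 1.5. With a plate below, the pad begins to bear at about 0.95, the push is stiffest (some 5 N at 65 mm from the pivot) at about 1.1; past dead centre, 1.25, it snaps shut by itself; let go before, it springs back.
- lever_pivot (a point): The lever's pivot point, at nest x = -40, y = +92, z = +30 mm; axes as the nest's.
- lever_end (a point): The free end of the lever, 95 mm from the pivot; its z axis runs from the pivot to the end. Round grey grip, 14 mm diameter, from 45 to 95 mm from the pivot; below it a 10 mm steel rod.
- clamp_pad: Rubber-tipped sprung pad, 12 mm diameter, under the end of the clamp arm. Open, arm and pad stand raised beside the nest, up to 70 mm above the stage, at nest y = 35 to 85, x = -50 to -30 mm; closed, the pad bears with some 5 to 10 N on the plate near its front corner, nest x = -40, y = +27 mm.
- petri_dish: Clear dish, 90 mm diameter, 16 mm high; origin under its centre. Leave alone.
- vial: Small glass vial, 24 mm diameter, 50 mm high; origin under its centre. Leave alone.
- oil_bottle: Amber bottle, 34 mm diameter, 75 mm high; origin under its centre. Leave alone.
- objective: Spare steel objective standing on the bench, 30 mm diameter, 48 mm high; origin under its centre. Leave alone.
- driver: Screwdriver with black handle, 170 mm long, lying on the bench. Leave alone.
- slide_box: White box 60 x 80 x 32 mm; origin under its centre. Leave alone.
There are look-alikes about, which are no part of the job. Leave any red look-alike of the carrier alone.

How it is judged (in metres and radians):
On the way:
1. the chamber carrier lies flat in the nest against the datum pins, let go, with the clamp still open (x of carrier in the frame of nest between -0.002 and 0.003 m and x of blade in the frame of nest below -0.1 m and y of carrier in the frame of nest between -0.0045 and 0.0045 m and z of carrier in the frame of nest between -0.003 and 0.003 m and angle between carrier's own z axis and vertical below 0.04 rad and angle between the x axis of carrier and the x axis of nest, either way round below 0.1 rad and contact force between the fingers and carrier below 0.1 N and value of joint clamp_lever below 0.6 rad), for 0.2 s.
At the end, for the whole second after the job is handed in: The chamber carrier lies flat and at rest inside the nest rails, stem to the front, within 2 mm of the datum pins, 4.5 mm of the centre line and 0.1 rad of the nest's axis; the clamp lever is past dead centre (beyond 1.36 rad) and the pad presses on the plate with more than 3 N (x of carrier in the frame of nest between -0.002 and 0.003 m and x of blade in the frame of nest below -0.1 m and y of carrier in the frame of nest between -0.0045 and 0.0045 m and z of carrier in the frame of nest between -0.003 and 0.003 m and angle between carrier's own z axis and vertical below 0.04 rad and angle between the x axis of carrier and the x axis of nest, either way round below 0.1 rad and value of joint clamp_lever above 1.36 rad and contact force between clamp_pad and carrier above 3 N and linear speed of carrier below 0.02 m/s); the robot touches nothing.
It fails at once if the condenser is bumped (more than 4 N) (contact force between condenser and anything else above 4 N).
It fails at once if the datum pins are rammed (more than 40 N) (contact force between datum and anything else above 40 N).
It fails at once if the chamber carrier is tipped more than 0.4 rad from level (angle between carrier's own z axis and vertical above 0.4 rad).
It fails at once if the slide carrier is disturbed (more than 15 mm) (distance of slide_carrier from where it was at the start of the episode above 0.015 m).
It fails at once if another thing on the bench is disturbed (more than 20 mm) (distance of any of petri_dish, vial, oil_bottle, objective, driver, slide_box from where it was at the start of the episode above 0.02 m).
It also fails if it takes over 61 s, if anything falls off the work surface, if the arm or the gripper's body presses on something with over 40 N, if the wrist force passes 120 N, or if a joint passes its speed limit or range.

## Working session

There is one attempt and no reset: what is moved stays moved. The work goes in short steps, Python scripts to look and compute and a tool call to move; the robot and the scene stay as the last step left them, time stands still between calls to the robot, and variables do not carry over. Pictures are saved under pics/ and viewed, and the job is handed in when it is done.

Besides the shell and the picture viewer there is one more tool, called after "Request:" in YAML: its name, and indented under it one key for each argument. move_arm: Moves the arm, as the interface text tells. Its arguments: {"type":"object","properties":{"grip":{"type":"array","items":{"type":"number"}},"travel":{"type":"array","items":{"type":"array","items":{"type":"number"}}},"dr":{"type":"array","items":{"type":"array","items":{"type":"number"}}},"squeeze":{"type":"number"}},"required":["grip","travel","dr"]}

```bash
mkdir -p pics; ls; python3 - <<'E'
from bench import *
import cv2
s=observe();print(s)
for n in("scene","top"):
    c=read_camera(n);cv2.imwrite(f"pics/{n}0.png",c["img"][:,:,::-1]);print(n,c["fx"],c["fy"],c["cx"],c["cy"],c["D"],c["R"],c["t"])
E
```

```text
pics
{'time': 0.0, 'q': array([ 1.06488532e+00,  1.59028685e-01,  1.59818787e+00, -1.08005264e-05,
        1.38617954e+00, -2.10118626e-01]), 'dq': array([-1.22978622e-03,  1.07776924e-04,  1.99219738e-04,  8.82279371e-04,
       -5.37309077e-05, -9.77354310e-04]), 'joint_efforts': array([-8.15374221e-06, -3.85538435e+01, -3.22123539e+01,  7.03808852e-02,
        3.73636780e-02, -1.57983295e-04]), 'ee_pos': array([167.34662552, 549.47950315, 213.65256711]), 'ee_rot': array([ 1.47356572e-01,  9.89083024e-01, -8.46406207e-04, -3.11005896e-04]), 'wrist_force': array([ 0.49599907,  0.10436847, -0.23464017]), 'ft_torque': array([ 0.01445376, -0.01777536, -0.06514418]), 'grip_width': 91.87475074998346}
scene 347.9950030673543 347.9950030673543 256.1425485814445 195.4859574176192 [-0.01484758  0.          0.          0.          0.        ] [[-0.62628687  0.77934723  0.0195616 ]
 [ 0.52930085  0.44350301 -0.72328811]
 [-0.57236821 -0.44263188 -0.69026926]] [ 404.86067626  -76.37689297 1500.72052183]
top 382.0016417084797 382.0016417084797 252.0198251091339 188.2389380564716 [-0.07211507  0.          0.          0.          0.        ] [[ 0.08477911 -0.99637954  0.00634892]
 [-0.97209124 -0.084108   -0.21900792]
 [ 0.21874901  0.01239556 -0.97570242]] [-157.45256065  481.83261199 1171.19126955]
```

```bash
python3 - <<'E'
import cv2
for n in("scene","top"):
    i=cv2.imread(f"pics/{n}0.png");cv2.imwrite(f"pics/{n}0b.png",cv2.resize(i,(800,600),interpolation=cv2.INTER_CUBIC))
E
```

```text
(no output)
```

View pics/scene0b.png

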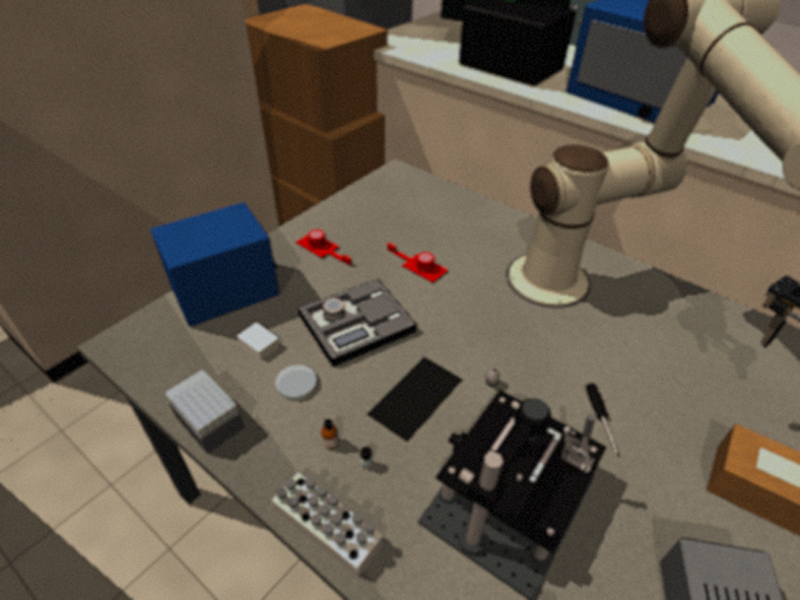

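View pics/top0b.png

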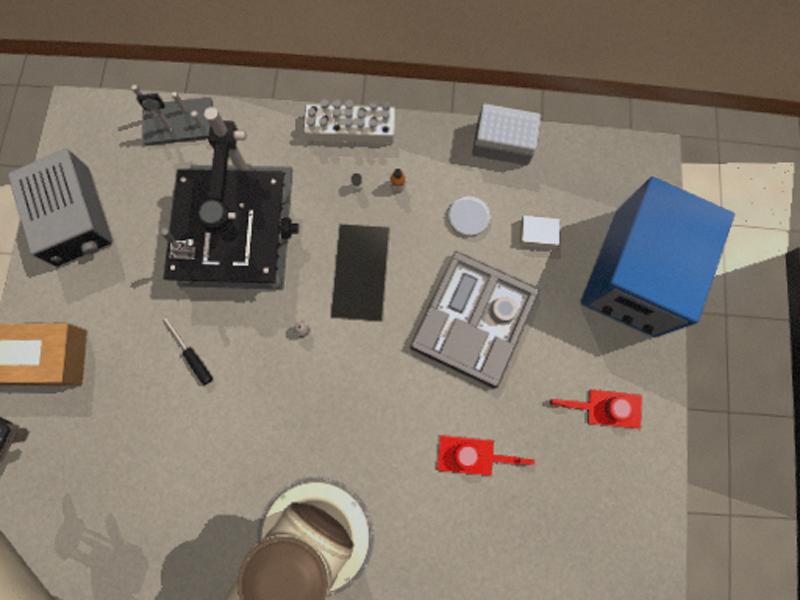

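```bash
cat > h.py <<'E'
from bench import *
import cv2, numpy as np
def ray(c,uv):
    K=np.array([[c["fx"],0,c["cx"]],[0,c["fy"],c["cy"]],[0,0,1]])
    p=cv2.undistortPoints(np.array(uv,float).reshape(-1,1,2),K,np.array(c["D"],float)).reshape(-1,2)
    R=np.array(c["R"]);t=np.array(c["t"])
    return -R.T@t,np.c_[p,np.ones(len(p))]@R
def plane(c,uv,z):
    o,d=ray(c,uv);return o+d*((z-o[2])/d[:,2])[:,None]
def proj(c,X):
    K=np.array([[c["fx"],0,c["cx"]],[0,c["fy"],c["cy"]],[0,0,1]])
    return cv2.projectPoints(np.array(X,float).reshape(-1,3),cv2.Rodrigues(np.array(c["R"]))[0],np.array(c["t"],float),K,np.array(c["D"],float))[0].reshape(-1,2)
def crop(img,u0,v0,u1,v1,f,name):
    # marks are on original pixel coords: axis ticks each 10 px
    i=cv2.resize(img[v0:v1,u0:u1,::-1],None,fx=f,fy=f,interpolation=cv2.INTER_CUBIC)
    for u in range((u0+9)//10*10,u1,10):
        cv2.line(i,((u-u0)*f,0),((u-u0)*f,6),(0,255,255),1)
        if u%20==0: cv2.putText(i,str(u),((u-u0)*f,16),0,.35,(0,255,255),1)
    for v in range((v0+9)//10*10,v1,10):
        cv2.line(i,(0,(v-v0)*f),(6,(v-v0)*f),(0,255,255),1)
        if v%20==0: cv2.putText(i,str(v),(8,(v-v0)*f+4),0,.35,(0,255,255),1)
    cv2.imwrite(name,i)
E
python3 - <<'E'
from h import *
c=read_camera("top")
crop(c["img"],255,155,355,255,6,"pics/tray_t.png")
crop(c["img"],90,60,200,200,4,"pics/mic_t.png")
E
```

```text
(no output)
```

View pics/tray_t.png

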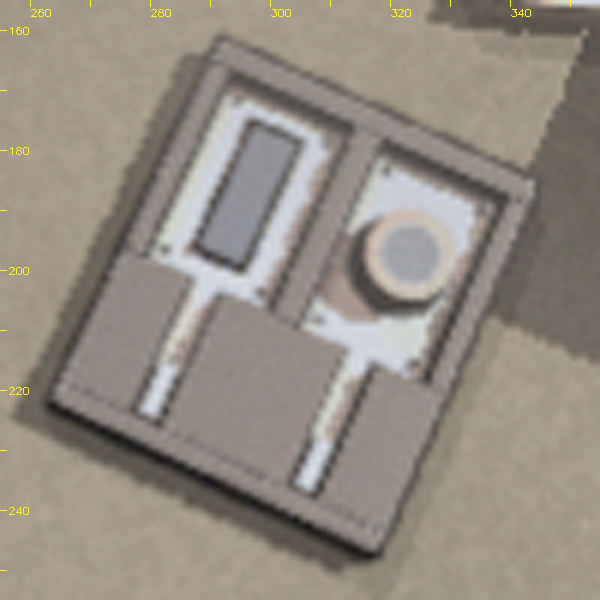

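View pics/mic_t.png

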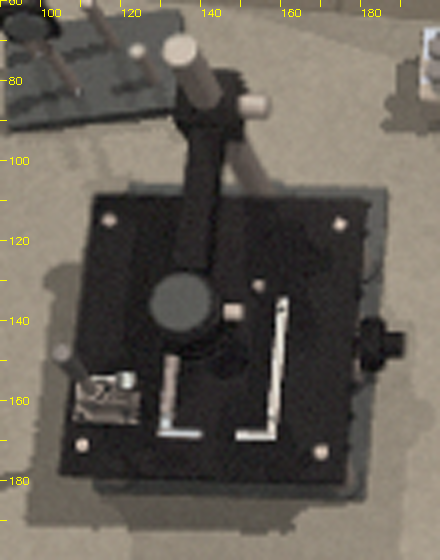

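Candidates in top view (px): the steel-drum carrier in the tray (322,197), the slide carrier in the tray (295,188), and red look-alikes (298,292) and (397,261). I choose (322,197): the close crop shows a round steel drum standing on an aluminium plate. The nest opens towards the robot, with its lip at v≈168 and the lever at (105,148).

```bash
python3 - <<'E'
from h import *
c=read_camera("top")
crop(c["img"],100,120,180,185,9,"pics/nest_t.png")
d=read_camera("scene")
crop(d["img"],270,230,400,345,6,"pics/nest_s.png")
crop(d["img"],185,170,275,240,8,"pics/tray_s.png")
E
```

```text
(no output)
```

View pics/nest_t.png

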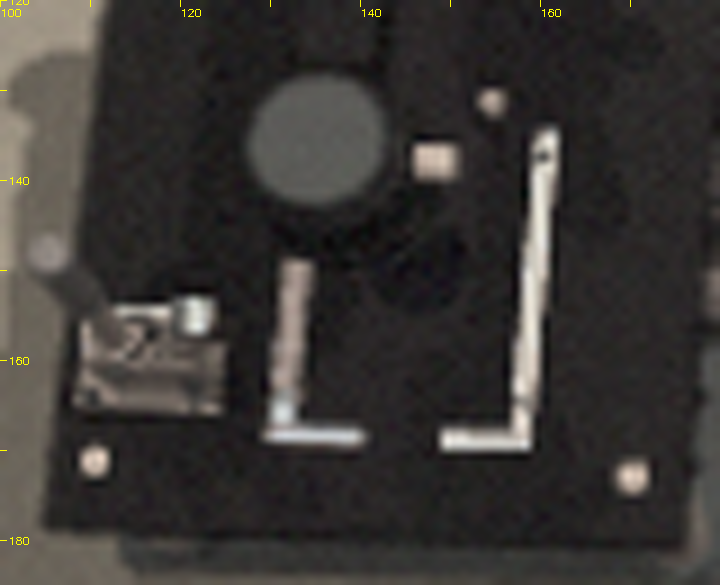

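View pics/nest_s.png

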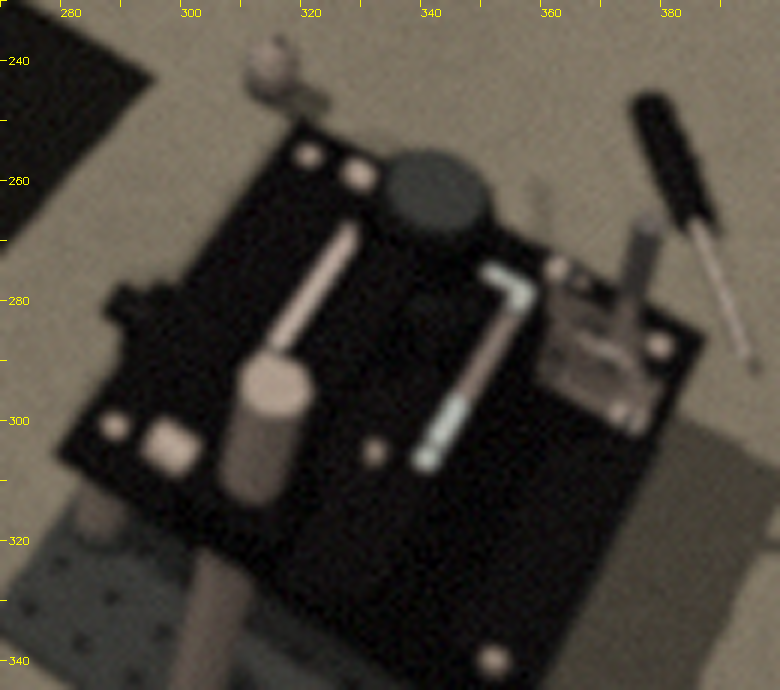

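View pics/tray_s.png

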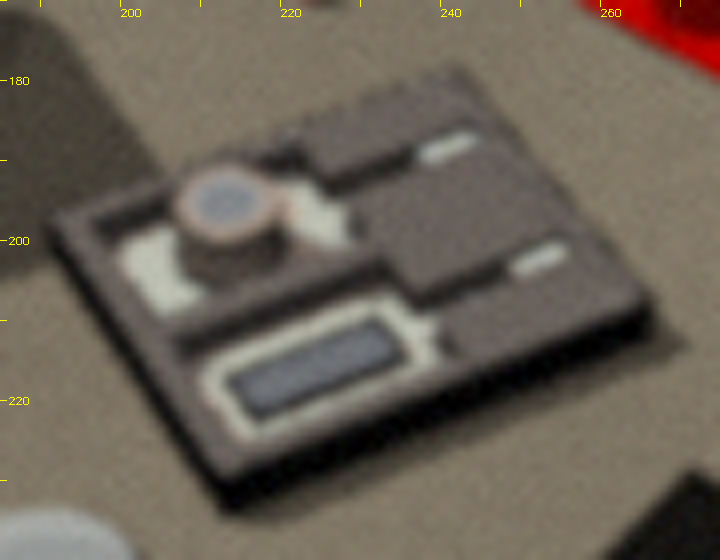

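```bash
python3 - <<'E'
from h import *
c=read_camera("top");d=read_camera("scene")
print("cam",ray(c,[[0,0]])[0],ray(d,[[0,0]])[0])
g=c["img"].astype(float).mean(2)
np.set_printoptions(linewidth=250,precision=1,suppress=True)
print("lip row",g[167:170,126:162].mean(0).round())
for r in(140,145,150,155,160,164): print(r,g[r,126:166].round())
for col in(132,135,138,151,154,157): print(col,g[162:176,col].round())
P=plane(c,[[140.5,168.3],[149,168.7],[130,168.2],[159,169],[154.3,131.3],[160,135]],105)
print(P)
# tray corners z30
print(plane(c,[[291,161],[342,185.5],[317,247],[261,221.5]],30))
print("drum",plane(c,[[321.7,197]],46))
print(plane(d,[[212,195]],46), plane(d,[[191,198],[213,229],[265,206],[242,178]],30))
E
```

```text
cam [ 225.537021   -130.87410881 1249.25897415] [1152.95000047  382.61307635  972.73902555]
lip row [ 34.  32.  32.  74. 122. 140. 142. 139. 132. 128. 130. 135. 138. 127.  72.  40.  39.  40.  34.  33.  32.  31.  40. 157. 164. 162. 146. 144. 146. 145. 148. 191. 187.  44.  35.  32.]
140 [ 32.  31.  41.  61.  86.  89.  89.  91.  91.  94.  92.  91.  91.  83.  54.  36.  30.  45.  34.  27.  33.  35.  40.  50.  44.  40.  41.  38.  34.  36.  34.  36.  36. 203. 203. 119.  29.  37.  30.  32.]
145 [ 21.  21.  30.  29.  23.  18.  18.  17.  25.  33.  36.  23.  14.  18.  18.  19.  11.  25.  20.  36.  28.  36.  26.  25.  33.  38.  44.  32.  31.  40.  26.  33.  87. 199. 204.  47.  34.  36.  29.  31.]
150 [ 31.  33.  26.  26.  32.  94. 145. 143.  91.  35.  35.  25.  27.  39.  40.  26.  27.  27.  23.  29.  31.  32.  29.  28.  21.  21.  32.  35.  26.  30.  32.  33. 203. 202. 177.  36.  40.  40.  41.  37.]
155 [ 30.  26.  21.  29.  38. 120. 161. 124.  43.  28.  27.  28.  32.  34.  38.  36.  37.  40.  38.  39.  40.  41.  40.  39.  36.  37.  33.  35.  34.  34.  31.  67. 199. 200.  46.  42.  40.  36.  36. 
[... 549 characters left out ...]
 40.  35.  30.  28.]
138 [ 41.  37.  40.  41.  44.  99. 203. 112.  36.  38.  38.  37.  39.  35.]
151 [ 24.  28.  37.  35.  33.  90. 203. 193.  47.  29.  35.  32.  36.  35.]
154 [ 33.  32.  35.  37.  33.  79. 168. 192.  35.  38.  32.  35.  34.  30.]
157 [202. 192. 123. 172. 199. 199. 183. 191.  34.  39.  32.  36.  36.  35.]
[[515.6 235.8 105. ]
 [516.6 208.9 105. ]
 [513.1 268.9 105. ]
 [518.3 177.5 105. ]
 [640.8 210.2 105. ]
 [629.9 190.2 105. ]]
[[ 602.7 -236.8   30. ]
 [ 533.7 -410.    30. ]
 [ 326.  -337.3   30. ]
 [ 392.3 -153.4   30. ]]
drum [[ 485.8 -341.8   46. ]]
[[ 491.6 -343.7   46. ]] [[ 544.5 -406.7   30. ]
 [ 604.3 -231.4   30. ]
 [ 394.8 -159.7   30. ]
 [ 327.1 -332.4   30. ]]
```

```bash
python3 - <<'E'
from h import *
from scipy.optimize import least_squares
np.set_printoptions(linewidth=200,precision=3,suppress=True)
c=read_camera("top")
img=c["img"];g=img.astype(float).mean(2)
m=(cv2.cvtColor(img,cv2.COLOR_RGB2GRAY)<55).astype(np.uint8);m[:,:205]=0;m[:,260:]=0;m[:140]=0;m[212:]=0
k=max(cv2.findContours(m,0,1)[0],key=cv2.contourArea)
r=cv2.minAreaRect(k);b=cv2.boxPoints(r);P=plane(c,b,3);print("mat",P,P.mean(0),[np.linalg.norm(P[i]-P[i-1]) for i in range(4)],
 [np.arctan2(*(P[i]-P[i-1])[[1,0]]) for i in range(4)])
# nest edges
obs=[]
def cross(line,s0,lo,hi): # first crossing of mid level
    th=(lo+hi)/2
    for i in range(len(line)-1):
        if (line[i]-th)*(line[i+1]-th)<=0 and line[i]!=line[i+1]: return s0+i+(th-line[i])/(line[i+1]-line[i])
for rr in range(139,163):
    u=cross(g[rr,150:160],150,35,203)
    if u: obs.append((plane(c,[[u,rr]],105)[0],1,-38,'rr'))
for rr in range(152,163):
    seg=g[rr,130:138];pk=int(seg.argmax());u=cross(seg[pk:],130+pk,32,150)
    if u: obs.append((plane(c,[[u,rr]],100)[0],1,38,'lr'))
for cc in list(range(131,139))+list(range(150,158)):
    seg=g[166:174,cc];pk=3 if cc>149 else 2; v=cross(seg[pk:],166+pk,35,200)
    if v: obs.append((plane(c,[[cc,v]],100)[0],0,-67,'lf'))
row=g[168];
obs.append((plane(c,[[139.87,168]],100)[0],1,14,'gl'));obs.append((plane(c,[[148.48,168.3]],105)[0],1,-14,'gr'))
# pin
w=np.clip(g[127:136,150:159]-60,0,None);vv,uu=np.mgrid[127:136,150:159];pu,pv=(w*uu).sum()/w.sum(),(w*vv).sum()/w.sum();print("pin px",pu,pv)
pp=plane(c,[[pu,pv]],109)[0]; obs.append((pp,0,59,'px'));obs.append((pp,1,-22,'py'))
def res(p):
    x,y,a=p;o=[]
    for X,ax,val,_ in obs:
        d=X[:2]-[x,y];l=np.cos(a)*d[0]+np.sin(a)*d[1],-np.sin(a)*d[0]+np.cos(a)*d[1]
        o.append(l[ax]-val)
    return np.array(o)
s=least_squares(res,[580,215,0],loss='soft_l1');print("nest",s.x)
rs=res(s.x)
for n in('rr','lr','lf','gl','gr','px','py'): print(n,rs[[i for i,q in enumerate(obs) if q[3]==n]])
E
```

```text
mat [[446.888  14.214   3.   ]
 [651.516  17.275   3.   ]
 [650.032 -91.301   3.   ]
 [445.849 -90.58    3.   ]] [548.571 -37.598   3.   ] [np.float64(104.79932954156622), np.float64(204.65155780169226), np.float64(108.58581066837272), np.float64(204.1841588956117)] [np.float64(1.560885770903946), np.float64(0.014953992815675212), np.float64(-1.5844669868827166), np.float64(3.138060357577649)]
pin px 154.16177577125657 130.77727614747928
nest [582.127 228.834   0.045]
rr [ 0.656  0.344 -0.114 -0.305 -0.614 -0.571 -0.602 -0.697  0.456  0.272  0.093  0.297 -0.065 -0.303 -0.722 -0.935 -0.957 -1.32  -0.902  0.142 -0.17  -0.376 -0.668 -0.38 ]
lr [0.938 1.613 1.458 0.888 0.808 0.546 0.136 0.618 0.621 0.539 1.115]
lf [ 0.02   0.032  0.096  0.155  0.231  0.285  0.108 -0.073 -0.553 -0.378 -0.243 -0.063  0.083  0.207  0.305  0.479]
gl [-0.392]
gr [-1.159]
px [-0.999]
py [0.247]
```

Estimates: nest (582, 229) with yaw 0.045; drum (487.5, -341) with tray yaw -0.36; mat centre (549, -38). I'll move over the drum.

Request:
move_arm:
  grip: [-1,-1,-1,-1,-1,-1,-1,-1,-1,-1,-1,-1,-1,-1,-1,-1,-1]
  travel:
    - [1,-3,1]
    - [2,-5.8,0]
    - [2,-5.8,0]
    - [2,-5.8,0]
    - [2,-5.8,0]
    - [2,-5.8,0]
    - [2,-5.8,0]
    - [2,-5.8,0]
    - [2,-5.8,0]
    - [2,-5.8,0]
    - [2,-5.8,0]
    - [2,-5.8,0]
    - [2,-5.8,0]
    - [2,-5.8,-1]
    - [2,-5.8,-3]
    - [2,-4.9,-3]
    - [1,0,-1]
  dr:
    - [0,0,-0.06]
    - [0,0,0]
    - [0,0,0]
    - [0,0,0]
    - [0,0,0]
    - [0,0,0]
    - [0,0,0]
    - [0,0,0]
    - [0,0,0]
    - [0,0,0]
    - [0,0,0]
    - [0,0,0]
    - [0,0,0]
    - [0,0,0]
    - [0,0,0]
    - [0,0,0]
    - [0,0,0]
  squeeze: 40

```text
time: 2.52
ee_pos: [485.0, -337.9, 143.8]
ee_rot: [0.179, 0.984, 0.001, -0.002]
wrist_force: [-0.5, -0.4, -0.9]
grip_width: 92.0
```

```bash
python3 - <<'E'
from h import *
s=observe();print(s["ee_pos"],s["ee_rot"])
c=read_camera("top");d=read_camera("scene")
crop(c["img"],255,155,375,255,6,"pics/a_t.png")
crop(d["img"],185,130,285,230,6,"pics/a_s.png")
E
```

```text
[ 484.98962837 -337.88318344  143.84462258] [ 0.17864431  0.98391131  0.0011458  -0.00185103]
```

View pics/a_t.png

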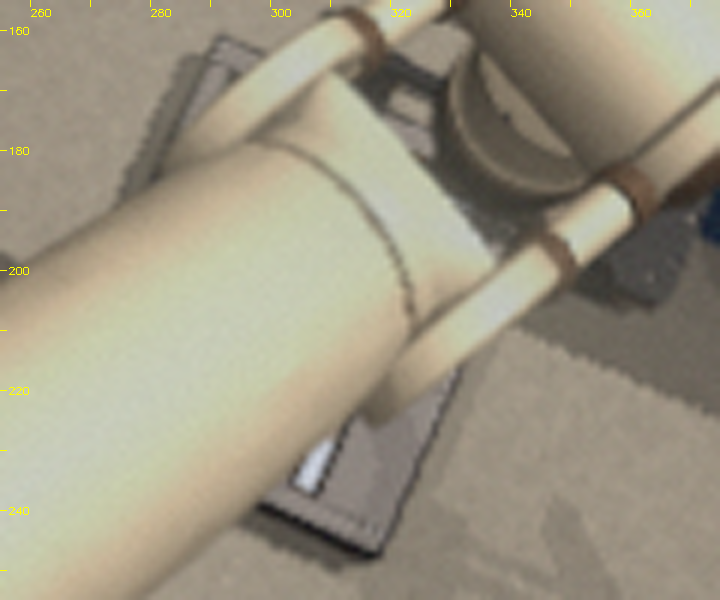

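View pics/a_s.png

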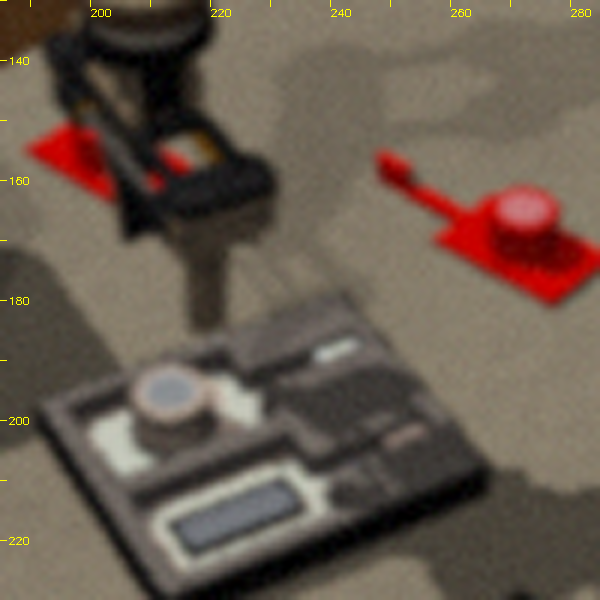

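Request:
move_arm:
  grip: [-1,-1,-1,-1,-1]
  travel:
    - [0,0,-3]
    - [0,0,-3]
    - [0,0,-1.5]
    - [0,0,-0.7]
    - [0,0,0]
  dr:
    - [0,0,0]
    - [0,0,0]
    - [0,0,0]
    - [0,0,0]
    - [0,0,0]

```text
time: 3.25
ee_pos: [486.3, -336.1, 66.0]
ee_rot: [0.177, 0.984, -0.0, 0.0]
wrist_force: [0.8, -0.1, 0.8]
grip_width: 92.0
```

Request:
move_arm:
  grip: [-1,-1,-1,-1,-1,-1]
  travel:
    - [0.1,-0.45,0]
    - [0,0,-1]
    - [0,0,-1]
    - [0,0,-0.8]
    - [0,0,-0.5]
    - [0,0,0]
  dr:
    - [0,0,0]
    - [0,0,0]
    - [0,0,0]
    - [0,0,0]
    - [0,0,0]
    - [0,0,0]

```text
time: 4.0
ee_pos: [486.6, -340.2, 31.5]
ee_rot: [0.177, 0.984, 0.0, -0.0]
wrist_force: [0.4, 0.5, 1.1]
grip_width: 91.9
```

Request:
move_arm:
  grip: [0.2,1,1,1,1,1]
  travel:
    - [0,0,0.1]
    - [0,0,0]
    - [0,0,0]
    - [0,0,0]
    - [0,0,0]
    - [0,0,0]
  dr:
    - [0,0,0]
    - [0,0,0]
    - [0,0,0]
    - [0,0,0]
    - [0,0,0]
    - [0,0,0]
  squeeze: 45

```text
time: 4.75
ee_pos: [486.6, -342.0, 33.6]
ee_rot: [0.177, 0.984, -0.001, 0.0]
wrist_force: [-3.1, -5.1, 0.8]
grip_width: 49.3
```

Request:
move_arm:
  grip: [1,1,1,1,1,1,1,1]
  travel:
    - [0,0,0.5]
    - [0,0,1]
    - [0,0,1.2]
    - [0,0,1.2]
    - [0,0,1.5]
    - [0,0,1.5]
    - [0,0,0]
    - [0,0,0]
  dr:
    - [0,0,0]
    - [0,0,0]
    - [0,0,0]
    - [0,0,0]
    - [0,0,0]
    - [0,0,0]
    - [0,0,0]
    - [0,0,0]

```text
time: 5.75
ee_pos: [486.8, -340.3, 101.9]
ee_rot: [0.177, 0.984, 0.0, -0.0]
wrist_force: [-0.2, -0.3, -2.9]
grip_width: 49.1
```

```bash
python3 - <<'E'
from h import *
s=observe();print(s["ee_pos"],s["wrist_force"],s["ft_torque"])
d=read_camera("scene")
crop(d["img"],175,130,285,240,6,"pics/b_s.png")
E
```

```text
[ 486.77167516 -340.26322921  101.8698068 ] [-0.24125802 -0.26160509 -2.90378731] [-0.01156356  0.01402804 -0.0233888 ]
```

View pics/b_s.png

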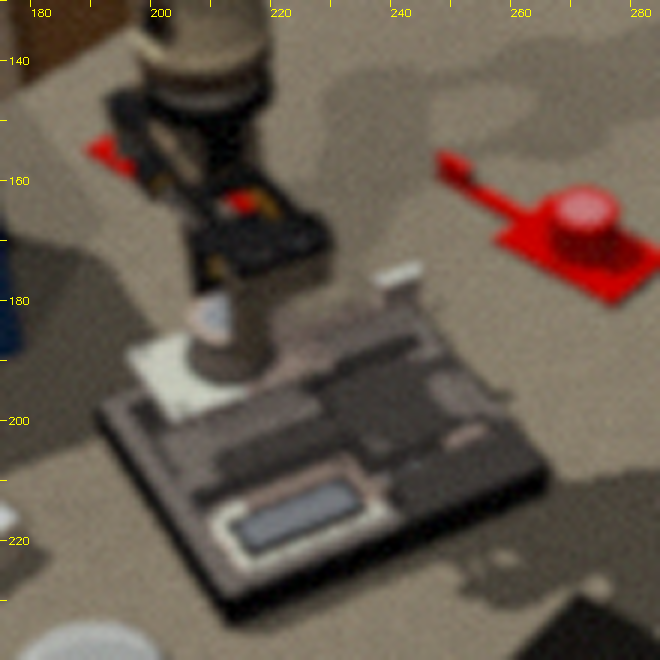

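Request:
move_arm:
  grip: [1,1,1,1,1,1,1,1,1,1,1,1,1,1,1,1,1,1]
  travel:
    - [0.5,1,0]
    - [1,2.5,0]
    - [1,3,0]
    - [1,3,0]
    - [1,3,0]
    - [1,3,0]
    - [1,3,0]
    - [1,3,0]
    - [1,3,0]
    - [1,3,0]
    - [0.6,1.7,0]
    - [0,1,0]
    - [0,0,0]
    - [0,0,-1.5]
    - [0,0,-2]
    - [0,0,-2]
    - [0,0,-0.6]
    - [0,0,0]
  dr:
    - [0,0,0]
    - [0,0,0.04]
    - [0,0,0.04]
    - [0,0,0.04]
    - [0,0,0.04]
    - [0,0,0.04]
    - [0,0,0.04]
    - [0,0,0.04]
    - [0,0,0.04]
    - [0,0,0.04]
    - [0,0,0.04]
    - [0,0,0]
    - [0,0,0]
    - [0,0,0]
    - [0,0,0]
    - [0,0,0]
    - [0,0,0]
    - [0,0,0]

```text
time: 8.05
ee_pos: [587.5, -38.5, 40.3]
ee_rot: [-0.022, 1.0, 0.0, -0.001]
wrist_force: [-0.3, -0.6, -3.2]
grip_width: 48.5
```

```bash
python3 - <<'E'
from h import *
s=observe();print(s["ee_pos"],s["wrist_force"],s["ft_torque"])
d=read_camera("scene")
crop(d["img"],200,180,330,290,6,"pics/c_s.png")
E
```

```text
[587.4592243  -38.54980609  40.31263021] [-0.28089977 -0.64394897 -3.241982  ] [ 0.10251762 -0.06330773  0.04489424]
```

View pics/c_s.png

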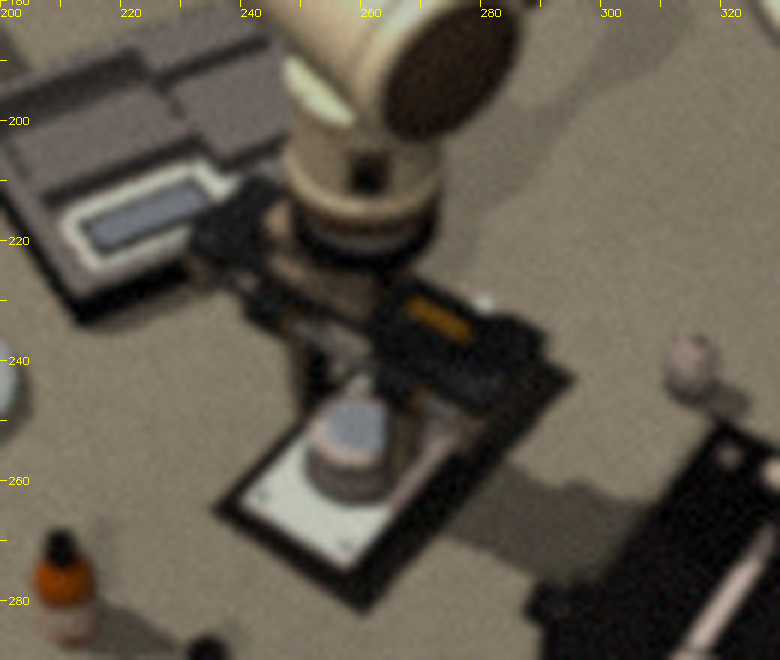

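Request:
move_arm:
  grip: [1,1,1,1,1]
  travel:
    - [0,0,-0.3]
    - [0,0,-0.25]
    - [0,0,-0.15]
    - [0,0,-0.1]
    - [0,0,0]
  dr:
    - [0,0,0]
    - [0,0,0]
    - [0,0,0]
    - [0,0,0]
    - [0,0,0]

```text
time: 8.72
ee_pos: [587.9, -38.5, 33.1]
ee_rot: [-0.022, 1.0, 0.0, -0.0]
wrist_force: [0.3, 0.0, -2.6]
grip_width: 48.8
```

Request:
move_arm:
  grip: [1,1,1]
  travel:
    - [0,0,-0.1]
    - [0,0,-0.05]
    - [0,0,0]
  dr:
    - [0,0,0]
    - [0,0,0]
    - [0,0,0]

```text
time: 9.1
ee_pos: [588.2, -38.7, 32.4]
ee_rot: [-0.022, 1.0, -0.0, 0.0]
wrist_force: [-3.3, 0.2, 5.1]
grip_width: 48.5
```

Request:
move_arm:
  grip: [-1,-1,-1,-1,-1,-1,-1,-1,-1,-1,-1]
  travel:
    - [0,0,0]
    - [0,0,0]
    - [0,0,1]
    - [0,0,2]
    - [0,0,3]
    - [-2,-0.1,3]
    - [-3,-0.1,0]
    - [-3,-0.1,0]
    - [-3,-0.2,0]
    - [-1.2,-0.1,0]
    - [0,0,0]
  dr:
    - [0,0,0]
    - [0,0,0]
    - [0,0,0]
    - [0,0,0]
    - [0,0,0]
    - [0,0,0]
    - [0,0,0]
    - [0,0,0]
    - [0,0,0]
    - [0,0,0]
    - [0,0,0]

```text
time: 10.48
ee_pos: [466.4, -44.8, 122.6]
ee_rot: [-0.022, 1.0, -0.0, 0.001]
wrist_force: [-0.1, 0.5, 0.2]
grip_width: 92.0
```

```bash
python3 - <<'E'
from h import *
s=observe();print(s["ee_pos"],s["wrist_force"],s["ft_torque"])
d=read_camera("scene");c=read_camera("top")
crop(d["img"],200,180,330,290,6,"pics/d_s.png")
crop(c["img"],190,120,300,220,6,"pics/d_t.png")
print(proj(d,[[466,-44,27]]),proj(c,[[466,-44,27],[588,-38.5,45]]))
E
```

```text
[466.4285892  -44.80764491 122.63634413] [-0.11228693  0.49803085  0.18378754] [ 0.03432873 -0.01859955 -0.01123279]
[[278.47066917 232.4612972 ]] [[229.36399896 196.39798293]
 [231.05139917 158.93311737]]
```

View pics/d_s.png

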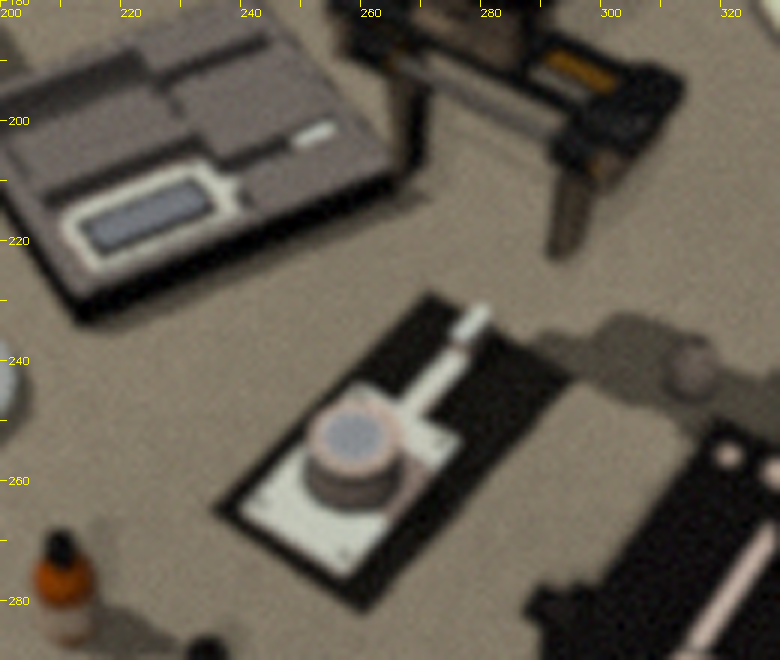

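View pics/d_t.png

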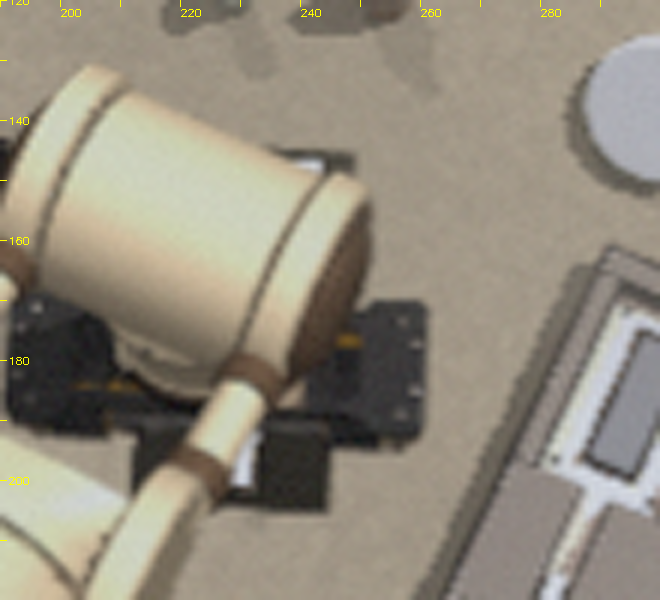

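Request:
move_arm:
  grip: [-1,-1,-1,-1,-1,-1,0.3,1,1,1,1,1,1]
  travel:
    - [0,0,-2]
    - [0,0,-3]
    - [0,0,-3]
    - [0,0,-2]
    - [0,0,-1]
    - [0,0,-0.5]
    - [0,0,0]
    - [0,0,0]
    - [0,0,0]
    - [0,0,0]
    - [0,0,0]
    - [0,0,0]
    - [0,0,0]
  dr:
    - [0,0,0]
    - [0,0,0]
    - [0,0,0]
    - [0,0,0]
    - [0,0,0]
    - [0,0,0]
    - [0,0,0]
    - [0,0,0]
    - [0,0,0]
    - [0,0,0]
    - [0,0,0]
    - [0,0,0]
    - [0,0,0]
  squeeze: 60

```text
time: 12.2
ee_pos: [465.9, -44.6, 6.6]
ee_rot: [-0.022, 1.0, -0.0, -0.0]
wrist_force: [-0.1, 0.3, 0.3]
grip_width: 24.1
```

Request:
move_arm:
  grip: [1,1,1,1]
  travel:
    - [0,0,0]
    - [0,0,0]
    - [0,0,0]
    - [0,0,0]
  dr:
    - [0,0,0]
    - [0,0,0]
    - [0,0,0]
    - [0,0,0]

```text
time: 12.7
ee_pos: [465.9, -44.5, 6.6]
ee_rot: [-0.022, 1.0, 0.0, 0.0]
wrist_force: [0.2, -0.6, 0.5]
grip_width: 9.5
```

Gripped (9.5 mm). I'll lift a little and check for droop.

Request:
move_arm:
  grip: [1,1,1,1,1,1,1]
  travel:
    - [0,0,0.2]
    - [0,0,0.6]
    - [0,0,1]
    - [0,0,1.2]
    - [0,0,1.5]
    - [0,0,1]
    - [0,0,0]
  dr:
    - [0,0,0]
    - [0,0,0]
    - [0,0,0]
    - [0,0,0]
    - [0,0,0]
    - [0,0,0]
    - [0,0,0]

```text
time: 13.58
ee_pos: [466.9, -44.9, 62.9]
ee_rot: [-0.022, 1.0, -0.0, 0.001]
wrist_force: [0.1, -0.5, -3.7]
grip_width: 9.3
```

```bash
python3 - <<'E'
from h import *
s=observe();print(s["ee_pos"],s["wrist_force"],s["ft_torque"])
d=read_camera("scene");c=read_camera("top")
crop(d["img"],200,180,330,290,6,"pics/e_s.png")
# predicted level: underside at z=3+(TCPz-6.6)
z=3+s["ee_pos"][2]-6.6; a=0.045
o=s["ee_pos"][:2]+122*np.array([np.cos(a),np.sin(a)])
loc=[[55,35,8],[55,-35,8],[-55,-35,8],[-55,35,8],[0,0,42]]
X=[[o[0]+np.cos(a)*x-np.sin(a)*y,o[1]+np.sin(a)*x+np.cos(a)*y,z+h] for x,y,h in loc]
print(z,proj(d,X))
E
```

```text
[466.85792056 -44.92557905  62.87748273] [ 0.13137506 -0.46908171 -3.67942363] [0.02997638 0.26218214 0.00756622]
59.27748273010183 [[256.93480087 263.89792661]
 [239.32547451 252.98064133]
 [259.372537   232.06015954]
 [276.49629108 241.83617173]
 [258.45601567 240.72298212]]
```

View pics/e_s.png

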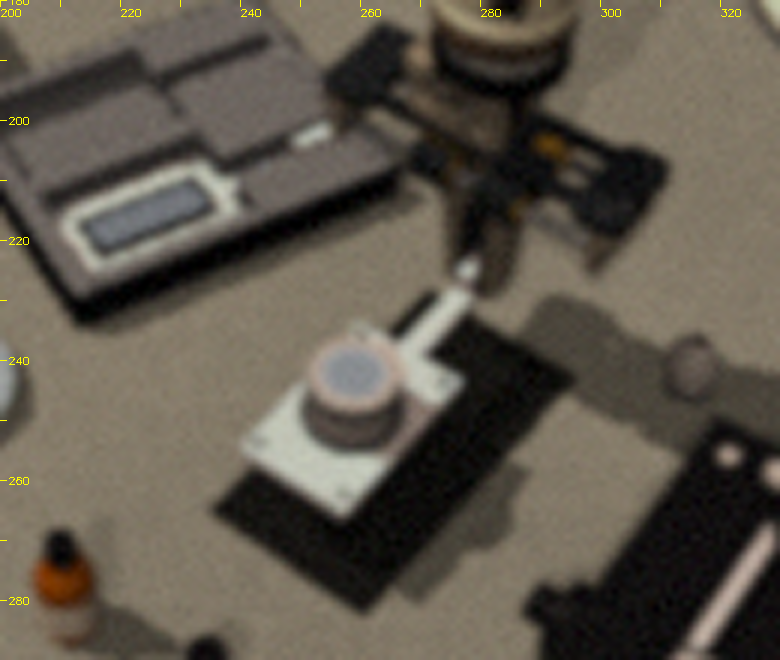

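```bash
python3 - <<'E'
from h import *
d=read_camera("scene");a=.045
loc=[[55,35,8],[55,-35,8],[-55,35,8],[0,0,42],[-107,0,8],[-122,0,24]]
for bx,by,z in((465.9,-44.6,3),(466.9,-44.9,59.3),(466.9,-44.9,49.3)):
    o=np.array([bx,by])+122*np.array([np.cos(a),np.sin(a)])
    print(proj(d,[[o[0]+np.cos(a)*x-np.sin(a)*y,o[1]+np.sin(a)*x+np.cos(a)*y,z+h] for x,y,h in loc]).round(1).tolist())
crop(d["img"],235,215,285,270,10,"pics/e2.png")
E
```

```text
[[256.8, 274.0], [239.8, 263.2], [275.8, 252.1], [258.3, 251.4], [275.7, 237.9], [278.4, 232.4]]
[[256.9, 263.9], [239.3, 253.0], [276.5, 241.8], [258.5, 240.7], [276.4, 227.5], [279.2, 221.8]]
[[256.9, 265.8], [239.4, 254.9], [276.3, 243.7], [258.4, 242.7], [276.3, 229.5], [279.0, 223.8]]
```

View pics/e2.png

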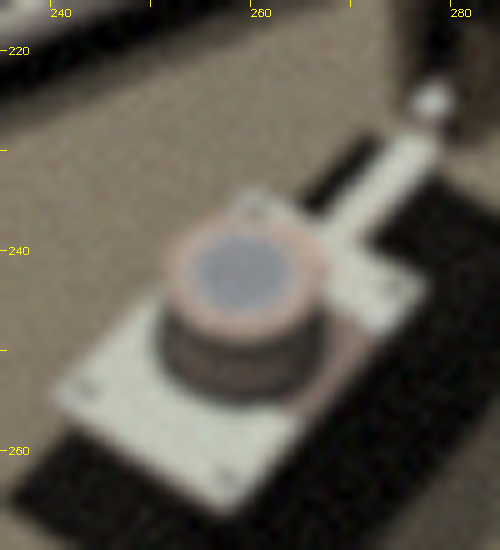

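Request:
move_arm:
  grip: [1,1,1,1,1,1,1,1,1,1,1,1,1,1,1,1]
  travel:
    - [0,0,1]
    - [-0.3,0,2]
    - [-1,0.5,2]
    - [-1.4,1.5,1.2]
    - [-1.4,2.5,0]
    - [-1.4,3,0]
    - [-1.4,3,0]
    - [-1.4,3,0]
    - [-1.4,3,0]
    - [-1.4,3,0]
    - [-1,3,0]
    - [-0.5,2.2,0]
    - [0,1.3,0]
    - [0,0.8,0]
    - [0,0,0]
    - [0,0,0]
  dr:
    - [0,0,0]
    - [0,0,0]
    - [0,0,0]
    - [0,0,0]
    - [0,0,0]
    - [0,0,0]
    - [0,0,0]
    - [0,0,0]
    - [0,0,0]
    - [0,0,0]
    - [0,0,0]
    - [0,0,0]
    - [0,0,0]
    - [0,0,0]
    - [0,0,0]
    - [0,0,0]

```text
time: 15.72
ee_pos: [340.1, 222.9, 123.6]
ee_rot: [-0.022, 1.0, -0.0, -0.0]
wrist_force: [0.0, -1.0, -2.9]
grip_width: 9.5
```

```bash
python3 - <<'E'
from h import *
s=observe();print(s["ee_pos"],s["ee_rot"],s["wrist_force"],s["ft_torque"])
d=read_camera("scene");c=read_camera("top")
crop(d["img"],270,190,400,320,6,"pics/f_s.png")
crop(c["img"],90,110,200,210,7,"pics/f_t.png")
z=s["ee_pos"][2]-3.6; a=0.045
o=s["ee_pos"][:2]+122.3*np.array([np.cos(a),np.sin(a)])
loc=[[55,35,8],[55,-35,8],[-55,-35,8],[-55,35,8],[0,0,42]]
X=[[o[0]+np.cos(a)*x-np.sin(a)*y,o[1]+np.sin(a)*x+np.cos(a)*y,z+h] for x,y,h in loc]
print(z,proj(d,X),proj(c,X))
E
```

```text
[340.09951049 222.93101236 123.57089251] [-2.17488168e-02  9.99763448e-01 -1.64104943e-04 -1.04099908e-04] [ 2.18266890e-03 -9.85795440e-01 -2.87650644e+00] [0.05719146 0.25104976 0.01104111]
119.9708925080327 [[357.46932752 272.58893187]
 [335.58865132 260.54189468]
 [351.49955316 237.49073075]
 [372.46575592 248.18496956]
 [356.83689243 247.2575515 ]] [[128.83259708 165.47819603]
 [151.36020135 166.33767428]
 [147.78747947 201.6730541 ]
 [124.80663987 200.69587092]
 [134.91413131 180.69058362]]
```

View pics/f_s.png

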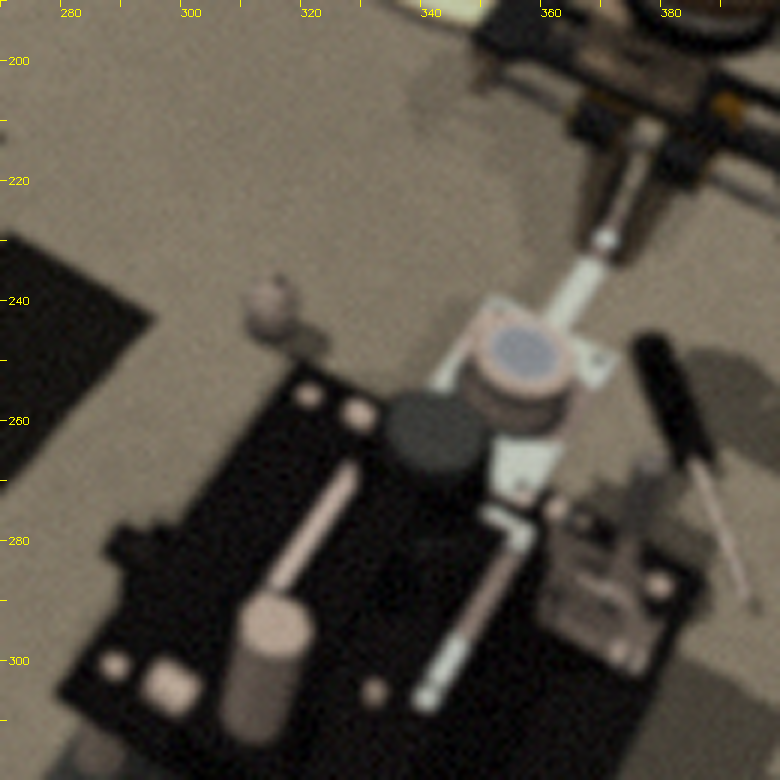

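View pics/f_t.png

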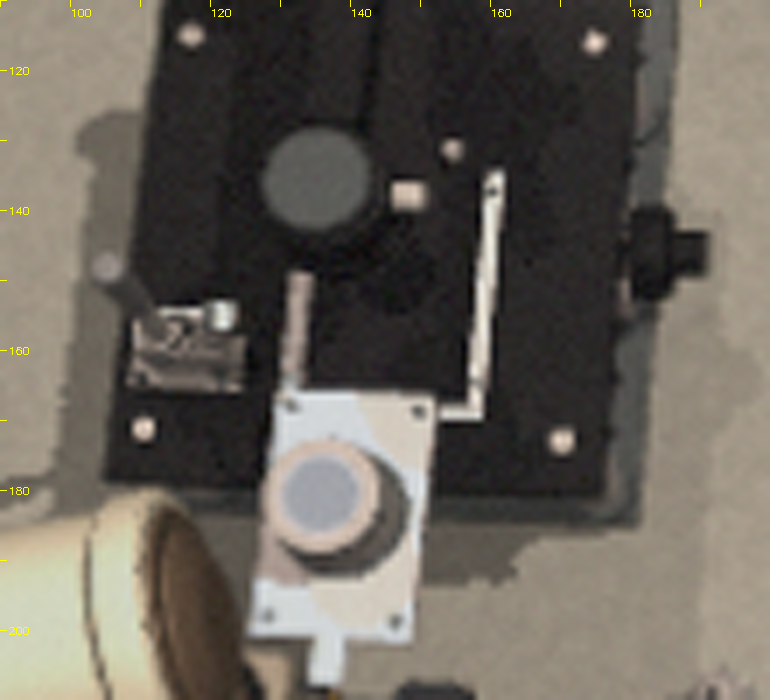

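Request:
move_arm:
  grip: [1,1,1,1,1,1,1,1,1,1,1,1,1,1,1]
  travel:
    - [0,-0.4,-0.5]
    - [0,0,-0.5]
    - [0.5,0.02,0]
    - [1,0.05,0]
    - [1,0.05,0]
    - [1,0.04,0]
    - [1,0.05,0]
    - [1,0.05,0]
    - [1,0.04,0]
    - [1,0.05,0]
    - [1,0.05,0]
    - [1,0.04,0]
    - [1,0.04,0]
    - [0.5,0.02,0]
    - [0,0,0]
  dr:
    - [0,0,0]
    - [0,0,0]
    - [0,0,0]
    - [0,0,0]
    - [0,0,0]
    - [0,0,0]
    - [0,0,0]
    - [0,0,0]
    - [0,0,0]
    - [0,0,0]
    - [0,0,0]
    - [0,0,0]
    - [0,0,0]
    - [0,0,0]
    - [0,0,0]

```text
time: 17.7
ee_pos: [450.1, 224.4, 113.6]
ee_rot: [-0.022, 1.0, 0.0, -0.0]
wrist_force: [-0.2, 0.3, -3.2]
grip_width: 9.6
```

```bash
python3 - <<'E'
from h import *
s=observe();print(s["ee_pos"],s["ee_rot"],s["wrist_force"],s["ft_torque"])
d=read_camera("scene");c=read_camera("top")
crop(d["img"],280,210,400,320,6,"pics/g_s.png")
crop(c["img"],100,110,190,200,8,"pics/g_t.png")
z=s["ee_pos"][2]-3.6; a=0.045
o=s["ee_pos"][:2]+122.3*np.array([np.cos(a),np.sin(a)])
loc=[[55,35,8],[55,-35,8],[-55,-35,8],[-55,35,8],[0,0,42]]
X=[[o[0]+np.cos(a)*x-np.sin(a)*y,o[1]+np.sin(a)*x+np.cos(a)*y,z+h] for x,y,h in loc]
print(z,proj(c,X))
E
```

```text
[450.14775648 224.41115676 113.61648489] [-2.20180987e-02  9.99757568e-01  2.20007694e-06 -8.92854123e-05] [-0.16882228  0.2652605  -3.23071433] [ 0.05484485  0.27796553 -0.02853608]
110.01648489215589 [[134.84855198 132.91117484]
 [156.75045715 133.66387949]
 [153.27689346 167.2656601 ]
 [130.91947776 166.40951479]
 [140.94044017 146.33492195]]
```

View pics/g_s.png

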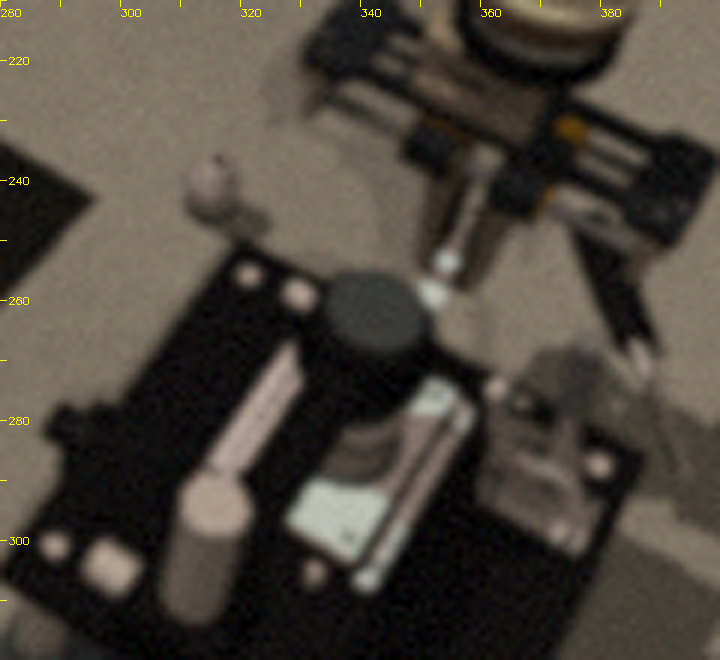

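View pics/g_t.png

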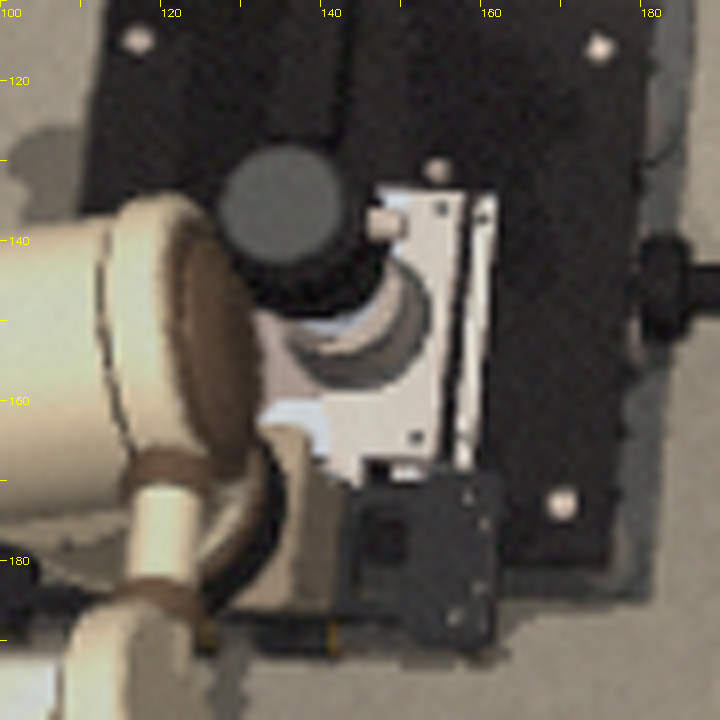

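```bash
python3 - <<'E'
from h import *
np.set_printoptions(linewidth=200,precision=2,suppress=True)
c=read_camera("top");g=c["img"].astype(float).mean(2)
s=observe();zt=s["ee_pos"][2]-3.6
N=np.array([582.1,228.8]);a=.045
def nest(P): d=P[:2]-N;return np.array([np.cos(a)*d[0]+np.sin(a)*d[1],-np.sin(a)*d[0]+np.cos(a)*d[1]])
for r in range(138,164,2):
    row=g[r,150:166];
    # plate right edge: last falling below 120 before rail
    out=[]
    for i in range(15):
        if (row[i]-110)*(row[i+1]-110)<0: out.append((150+i+(110-row[i])/(row[i+1]-row[i]),row[i]>110))
    f=[u for u,dn in out if dn]; ri=[u for u,dn in out if not dn]
    print(r,[round(u,2) for u,_ in out], "plate z118",nest(plane(c,[[f[0],r]],zt+8)[0]) if f else '', "z110",nest(plane(c,[[f[0],r]],zt)[0])[1], "rail",nest(plane(c,[[ri[0],r]],105)[0])[1] if ri else '')
for cc in range(150,157):
    col=g[126:140,cc];
    i=[i for i in range(len(col)-1) if col[i]<110<=col[i+1]]
    v=126+i[-1]+(110-col[i[-1]])/(col[i[-1]+1]-col[i[-1]]); print(cc,v,nest(plane(c,[[cc,v]],zt+8)[0]))
E
```

```text
138 [np.float64(156.77), np.float64(158.67), np.float64(161.47)] plate z118 [ 30.89 -34.92] z110 -32.74045725327914 rail -37.46582451460479
140 [np.float64(156.79), np.float64(158.45), np.float64(161.08)] plate z118 [ 24.27 -35.64] z110 -33.465137011560635 rail -37.43929799987243
142 [np.float64(156.6), np.float64(158.46), np.float64(160.84)] plate z118 [ 17.65 -35.72] z110 -33.54400004137988 rail -38.111017086786255
144 [np.float64(151.38), np.float64(156.42), np.float64(158.32), np.float64(160.57)] plate z118 [ 11.04 -35.79] z110 -33.61174426857697 rail -16.209131405319344
146 [np.float64(152.53), np.float64(156.25), np.float64(158.14), np.float64(160.57)] plate z118 [  4.45 -35.92] z110 -33.74662402630035 rail -20.543585857672266
148 [np.float64(153.32), np.float64(155.74), np.float64(157.67), np.float64(160.5)] plate z118 [ -2.16 -34.95] z110 -32.77051671921498 rail -23.738251945663098
150 [np.float64(153.33), np.float64(155.73), np.float64(157.46), np.float64(160.43)] plate z118 [ -8.7  -35.57] z110 -33.39570624246537 rail -24.43039826219101
152 [np.float64(152.36), np.float64(1
[... 399 characters left out ...]
56461
158 [np.float64(154.69), np.float64(156.68), np.float64(159.52)] plate z118 [-34.79 -34.88] z110 -32.700859122895345 rail -37.637199235212286
160 [np.float64(154.69), np.float64(156.66), np.float64(159.48)] plate z118 [-41.23 -35.51] z110 -33.33806832402338 rail -38.21920403560629
162 [np.float64(154.53), np.float64(156.45), np.float64(159.31)] plate z118 [-47.69 -35.68] z110 -33.502765327458896 rail -38.18420512299662
150 133.26842105263157 [ 45.84 -11.85]
151 133.3048433048433 [ 45.84 -15.05]
152 133.43446601941747 [ 45.52 -18.27]
153 133.48545861297538 [ 45.47 -21.46]
154 133.42439024390245 [ 45.79 -24.62]
155 136.26112759643917 [ 36.46 -28.75]
156 133.50858369098714 [ 45.74 -31.  ]
```

Request:
move_arm:
  grip: [1,1,1,1,1,1,1]
  travel:
    - [0.4,0.05,0]
    - [0.23,0.02,0]
    - [0,0,0]
    - [0,0,-0.3]
    - [0,0,-0.3]
    - [0,0,-0.2]
    - [0,0,0]
  dr:
    - [0,0,0]
    - [0,0,0]
    - [0,0,0]
    - [0,0,0]
    - [0,0,0]
    - [0,0,0]
    - [0,0,0]

```text
time: 18.73
ee_pos: [456.0, 225.1, 105.3]
ee_rot: [-0.022, 1.0, -0.0, -0.0]
wrist_force: [-0.2, 0.1, -1.3]
grip_width: 9.7
```

```bash
python3 - <<'E'
from h import *
s=observe();print(s["ee_pos"],s["ee_rot"],s["wrist_force"],s["ft_torque"])
d=read_camera("scene");c=read_camera("top")
crop(d["img"],320,250,400,320,8,"pics/i_s.png")
crop(c["img"],120,120,180,180,10,"pics/i_t.png")
E
```

```text
[455.97437272 225.08342324 105.34122612] [-2.21187213e-02  9.99755305e-01 -6.46418205e-05 -2.95300455e-04] [-0.16842729  0.10323541 -1.30693982] [0.02348351 0.26208029 0.01908329]
```

View pics/i_s.png

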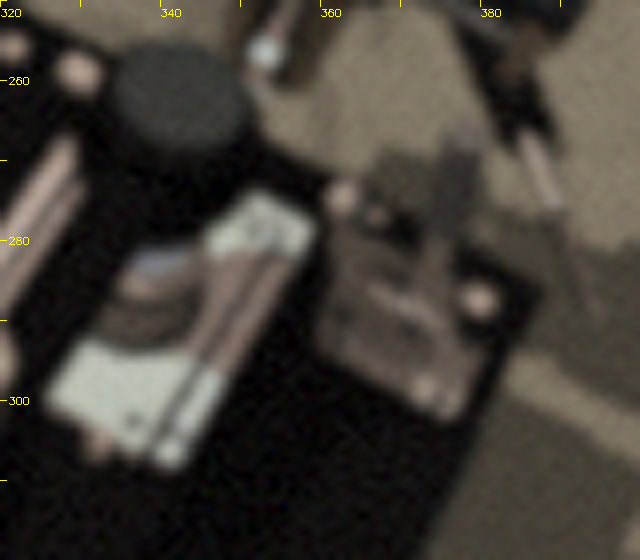

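View pics/i_t.png

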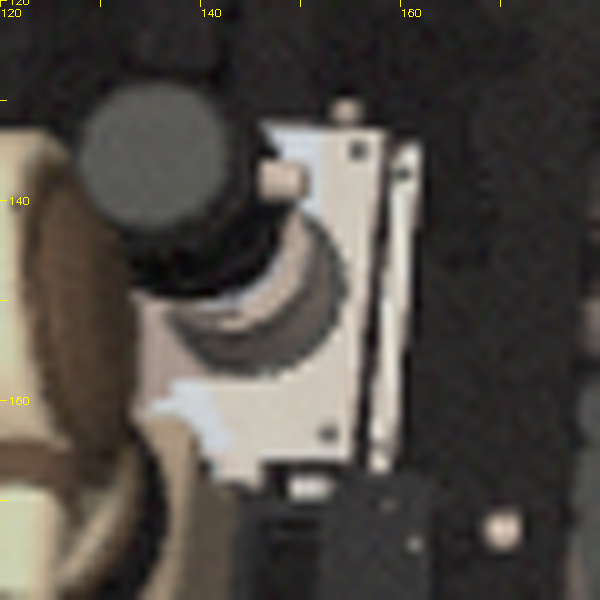

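Request:
move_arm:
  grip: [1,1,1]
  travel:
    - [0,0,-0.1]
    - [0,0,-0.05]
    - [0,0,0]
  dr:
    - [0,0,0]
    - [0,0,0]
    - [0,0,0]

```text
time: 19.2
ee_pos: [456.3, 225.2, 104.3]
ee_rot: [-0.022, 1.0, 0.0, 0.0]
wrist_force: [-0.2, -0.5, -2.4]
grip_width: 9.1
```

Request:
move_arm:
  grip: [1,1,1,1]
  travel:
    - [0,0,-0.05]
    - [0,0,0]
    - [0,0,-0.05]
    - [0,0,0]
  dr:
    - [0,0,0]
    - [0,0,0]
    - [0,0,0]
    - [0,0,0]

```text
time: 19.7
ee_pos: [456.4, 225.2, 103.6]
ee_rot: [-0.022, 1.0, 0.0, 0.0]
wrist_force: [-2.9, -0.7, 3.4]
grip_width: 9.5
```

```bash
python3 - <<'E'
from h import *
s=observe();print(s["ee_pos"],s["ee_rot"],s["wrist_force"],s["ft_torque"])
E
```

```text
[456.36156393 225.16549659 103.61655722] [-2.21211215e-02  9.99755290e-01  2.56875695e-07  1.25195599e-04] [-2.93964711 -0.69795518  3.37808651] [-0.06875009  0.4833894  -0.02314005]
```

Request:
move_arm:
  grip: [1,1,1,1]
  travel:
    - [0.1,0,0]
    - [0.1,0.01,0]
    - [0,0,0]
    - [0,0,0]
  dr:
    - [0,0,0]
    - [0,0,0]
    - [0,0,0]
    - [0,0,0]

```text
time: 20.2
ee_pos: [456.7, 225.3, 103.6]
ee_rot: [-0.022, 1.0, -0.0, -0.002]
wrist_force: [-10.4, -1.8, 9.9]
grip_width: 9.5
```

```bash
python3 - <<'E'
from h import *
np.set_printoptions(linewidth=200,precision=2,suppress=True)
s=observe();print(s["time"],s["ee_pos"],s["ee_rot"],s["wrist_force"],s["ft_torque"])
d=read_camera("scene");c=read_camera("top");g=c["img"].astype(float).mean(2)
crop(d["img"],320,250,400,320,8,"pics/j_s.png")
crop(c["img"],120,120,180,180,10,"pics/j_t.png")
N=np.array([582.1,228.8]);a=.045
def nest(P): d=P[:2]-N;return np.array([np.cos(a)*d[0]+np.sin(a)*d[1],-np.sin(a)*d[0]+np.cos(a)*d[1]])
for cc in range(148,158):
    col=g[124:140,cc]
    i=[i for i in range(len(col)-1) if col[i]<110<=col[i+1]]
    if i:
        v=124+i[0]+(110-col[i[0]])/(col[i[0]+1]-col[i[0]]); print(cc,v,nest(plane(c,[[cc,v]],108)[0]))
for r in range(138,164,4):
    row=g[r,150:166]; f=[150+i+(110-row[i])/(row[i+1]-row[i]) for i in range(15) if row[i]>110>=row[i+1]]
    print(r,[nest(plane(c,[[u,r]],108)[0]) for u in f])
E
```

```text
20.2 [456.75 225.25 103.59] [-0.02  1.   -0.   -0.  ] [-10.41  -1.79   9.91] [-0.18  1.51 -0.05]
148 131.61666666666667 [54.86 -1.93]
149 131.79044117647058 [54.39 -5.21]
150 131.9398148148148 [54.   -8.47]
151 131.97727272727272 [ 53.99 -11.7 ]
152 132.0808823529412 [ 53.76 -14.94]
153 132.15602836879432 [ 53.62 -18.17]
154 129.6824512534819 [ 62.09 -20.53]
155 129.982683982684 [ 61.2  -23.84]
156 132.3872679045093 [ 53.19 -27.87]
157 132.4388489208633 [ 53.14 -31.09]
138 [array([ 34.54, -35.  ]), array([ 35.  , -47.22])]
142 [array([ 21.15, -34.95]), array([ 21.58, -46.32])]
146 [array([  7.06, -14.54]), array([  7.82, -34.77]), array([  8.29, -46.94])]
150 [array([ -5.41, -35.22]), array([ -4.93, -47.81])]
154 [array([-18.63, -34.05]), array([-18.13, -46.93])]
158 [array([-31.71, -34.82]), array([-31.22, -47.45])]
162 [array([-44.75, -35.06]), array([-44.25, -47.87])]
```

View pics/j_s.png

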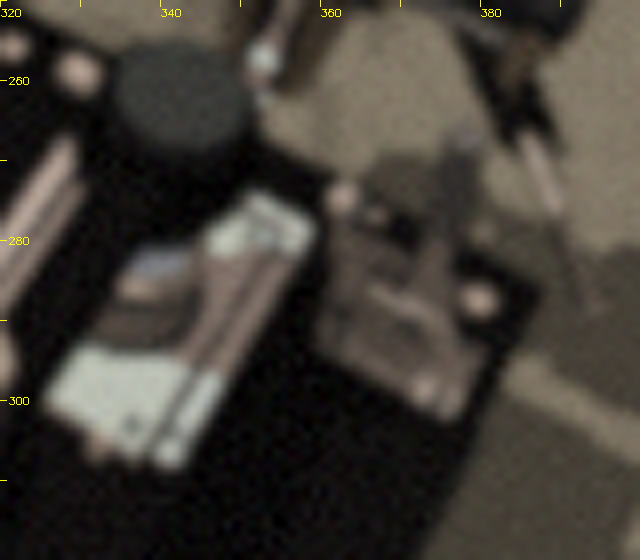

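View pics/j_t.png

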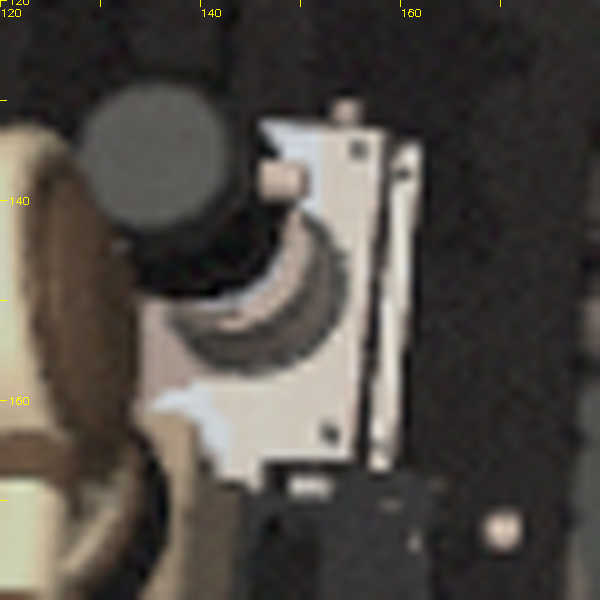

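Request:
move_arm:
  grip: [0.6,0.3,-0.2,-0.2,-0.2]
  travel:
    - [0,0,0]
    - [0,0,0]
    - [0,0,0]
    - [0,0,0]
    - [0,0,0]
  dr:
    - [0,0,0]
    - [0,0,0]
    - [0,0,0]
    - [0,0,0]
    - [0,0,0]

```text
time: 20.92
ee_pos: [458.3, 225.2, 103.1]
ee_rot: [-0.022, 1.0, -0.0, 0.0]
wrist_force: [0.4, -1.0, -0.2]
grip_width: 54.4
```

```bash
python3 - <<'E'
from h import *
np.set_printoptions(linewidth=200,precision=2,suppress=True)
s=observe();print(s["time"],s["ee_pos"],s["wrist_force"],s["ft_torque"],s["grip_width"])
d=read_camera("scene");c=read_camera("top");g=c["img"].astype(float).mean(2)
crop(d["img"],320,230,400,320,7,"pics/k_s.png")
N=np.array([582.1,228.8]);a=.045
def nest(P): d=P[:2]-N;return np.array([np.cos(a)*d[0]+np.sin(a)*d[1],-np.sin(a)*d[0]+np.cos(a)*d[1]])
for cc in range(148,158):
    col=g[124:140,cc]
    i=[i for i in range(len(col)-1) if col[i]<110<=col[i+1]]
    if i:
        v=124+i[0]+(110-col[i[0]])/(col[i[0]+1]-col[i[0]]); print(cc,v,nest(plane(c,[[cc,v]],108)[0]))
for r in range(138,164,4):
    row=g[r,150:166]; f=[150+i+(110-row[i])/(row[i+1]-row[i]) for i in range(15) if row[i]>110>=row[i+1]]
    print(r,[nest(plane(c,[[u,r]],108)[0]) for u in f])
E
```

```text
20.925 [458.3  225.2  103.11] [ 0.41 -0.97 -0.23] [0.01 0.02 0.03] 54.35153308511639
148 131.61159420289854 [54.88 -1.93]
149 131.8104089219331 [54.32 -5.21]
150 131.94117647058823 [54.   -8.47]
151 131.99528301886792 [ 53.93 -11.7 ]
152 132.10035842293908 [ 53.69 -14.95]
153 132.18021201413427 [ 53.54 -18.18]
154 129.71195652173913 [ 61.99 -20.54]
155 130.25925925925927 [ 60.26 -23.94]
156 132.38144329896906 [ 53.21 -27.87]
157 132.4522727272727 [ 53.09 -31.1 ]
138 [array([ 34.54, -34.95]), array([ 35.  , -47.24])]
142 [array([ 21.15, -34.87]), array([ 21.58, -46.43])]
146 [array([  7.07, -14.67]), array([  7.83, -34.78]), array([  8.28, -46.89])]
150 [array([ -5.41, -35.18]), array([ -4.93, -47.81])]
154 [array([-18.63, -34.04]), array([-18.14, -46.83])]
158 [array([-31.71, -34.83]), array([-31.22, -47.48])]
162 [array([-44.74, -35.17]), array([-44.24, -47.92])]
```

View pics/k_s.png

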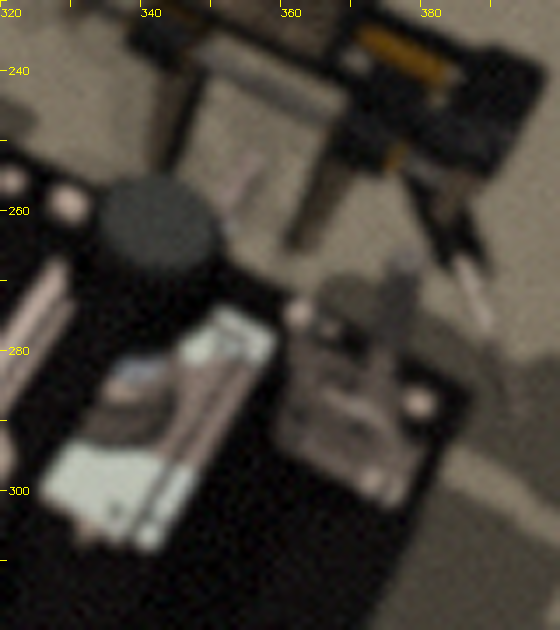

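Position reads about -1 mm, but the 10 N may have been friction from downforce. I'll regrip with light vertical load and push gently to confirm it is against the pins.

Request:
move_arm:
  grip: [0.5,1,1,1,1,1,1,1]
  travel:
    - [0,0,0.05]
    - [0,0,0]
    - [0,0,0]
    - [0,0,0]
    - [0,0,0]
    - [0,0,0]
    - [0.1,0,0]
    - [0,0,0]
  dr:
    - [0,0,0]
    - [0,0,0]
    - [0,0,0]
    - [0,0,0]
    - [0,0,0]
    - [0,0,0]
    - [0,0,0]
    - [0,0,0]
  squeeze: 30

```text
time: 22.02
ee_pos: [458.2, 225.2, 103.6]
ee_rot: [-0.022, 1.0, -0.0, -0.001]
wrist_force: [-4.0, -1.6, 4.2]
grip_width: 9.4
```

Request:
move_arm:
  grip: [1,1,1]
  travel:
    - [0.1,0,0.05]
    - [0.1,0,0]
    - [0,0,0]
  dr:
    - [0,0,0]
    - [0,0,0]
    - [0,0,0]

```text
time: 22.4
ee_pos: [458.3, 225.2, 103.6]
ee_rot: [-0.022, 1.0, -0.0, -0.003]
wrist_force: [-10.6, -1.6, 7.1]
grip_width: 10.1
```

```bash
python3 - <<'E'
from h import *
s=observe();print(s["time"],s["ee_pos"],s["wrist_force"],s["ft_torque"],s["grip_width"])
E
```

```text
22.4 [458.3412879  225.15246908 103.60192073] [-10.56695179  -1.56053609   7.10352328] [-1.40156029e-01  1.53811678e+00 -1.18908882e-03] 10.07128124945944
```

Confirmed: 10 N is resisted with only 0.1 mm of motion, so the plate is on the pins. I'll release and rise.

Request:
move_arm:
  grip: [0.6,0.3,-0.3,-0.3,-0.3,-0.3,-0.3,0.5,1,1]
  travel:
    - [0,0,0]
    - [0,0,0]
    - [0,0,0]
    - [0,0,0]
    - [0,0,0.5]
    - [0,0,2]
    - [0,0,4]
    - [0,0,5]
    - [0,0,2]
    - [0,0,0]
  dr:
    - [0,0,0]
    - [0,0,0]
    - [0,0,0]
    - [0,0,0]
    - [0,0,0]
    - [0,0,0]
    - [0,0,0]
    - [0,0,0]
    - [0,0,0]
    - [0,0,0]

```text
time: 23.65
ee_pos: [462.5, 225.5, 241.4]
ee_rot: [-0.022, 1.0, 0.0, 0.002]
wrist_force: [-1.0, 0.1, -0.1]
grip_width: 31.6
```

```bash
python3 - <<'E'
from h import *
np.set_printoptions(linewidth=200,precision=2,suppress=True)
s=observe();print(s["time"],s["ee_pos"],s["wrist_force"],s["grip_width"])
d=read_camera("scene");c=read_camera("top");g=c["img"].astype(float).mean(2)
crop(d["img"],310,220,400,320,6,"pics/l_s.png")
crop(c["img"],95,110,185,200,7,"pics/l_t.png")
X=[[538.4,309.4,224.5],[538,318.9,130]]
print(proj(d,X),proj(c,X))
N=np.array([582.1,228.8]);a=.045
def nest(P): d=P[:2]-N;return np.array([np.cos(a)*d[0]+np.sin(a)*d[1],-np.sin(a)*d[0]+np.cos(a)*d[1]])
for cc in range(148,158):
    col=g[124:140,cc]
    i=[i for i in range(len(col)-1) if col[i]<110<=col[i+1]]
    if i:
        v=124+i[0]+(110-col[i[0]])/(col[i[0]+1]-col[i[0]]); print(cc,v,nest(plane(c,[[cc,v]],108)[0]))
E
```

```text
23.65 [462.49 225.52 241.37] [-0.97  0.08 -0.1 ] 31.61459320983155
[[376.86 266.19]
 [371.24 287.78]] [[104.84 147.2 ]
 [112.99 156.97]]
148 131.57938718662953 [54.99 -1.92]
149 131.75645756457564 [54.5 -5.2]
150 131.91780821917808 [54.08 -8.46]
151 131.92139737991266 [ 54.18 -11.68]
152 132.06181818181818 [ 53.82 -14.93]
153 132.14084507042253 [ 53.67 -18.17]
154 129.65895953757226 [ 62.17 -20.52]
155 129.99170124481327 [ 61.16 -23.85]
156 132.27762039660055 [ 53.56 -27.83]
157 132.41486810551558 [ 53.22 -31.08]
```

View pics/l_s.png

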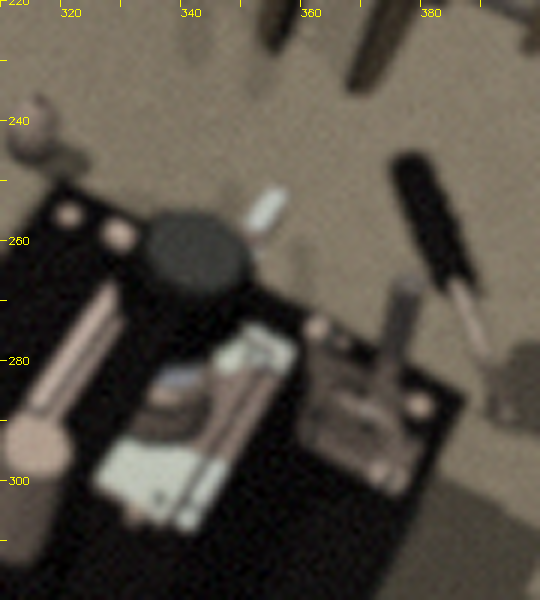

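View pics/l_t.png

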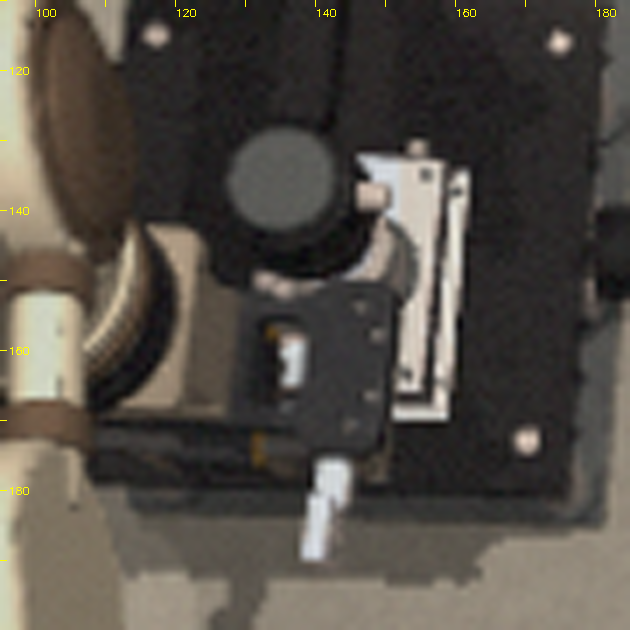

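Request:
move_arm:
  grip: [1,1,1,1,1,1,1,1,1,1]
  travel:
    - [0,1.5,0]
    - [0.6,2,0]
    - [2,1.1,0]
    - [2,0,0]
    - [2,0,0]
    - [1,0,-0.9]
    - [0,0,-1.5]
    - [0,0,-1]
    - [0,0,-0.5]
    - [0,0,0]
  dr:
    - [0,0,0]
    - [0,0,0]
    - [0,0,0]
    - [0,0,0]
    - [0,0,0]
    - [0,0,0]
    - [0,0,0]
    - [0,0,0]
    - [0,0,0]
    - [0,0,0]

```text
time: 25.0
ee_pos: [536.7, 271.2, 199.8]
ee_rot: [-0.022, 1.0, -0.0, -0.0]
wrist_force: [0.3, 0.4, 0.0]
grip_width: 0.4
```

```bash
python3 - <<'E'
from h import *
s=observe();print(s["time"],s["ee_pos"],s["wrist_force"],s["grip_width"])
d=read_camera("scene")
crop(d["img"],310,200,410,310,6,"pics/m_s.png")
E
```

```text
25.0 [536.71515747 271.21664322 199.78005495] [0.25857523 0.36407397 0.04488075] 0.44925367368765606
```

View pics/m_s.png

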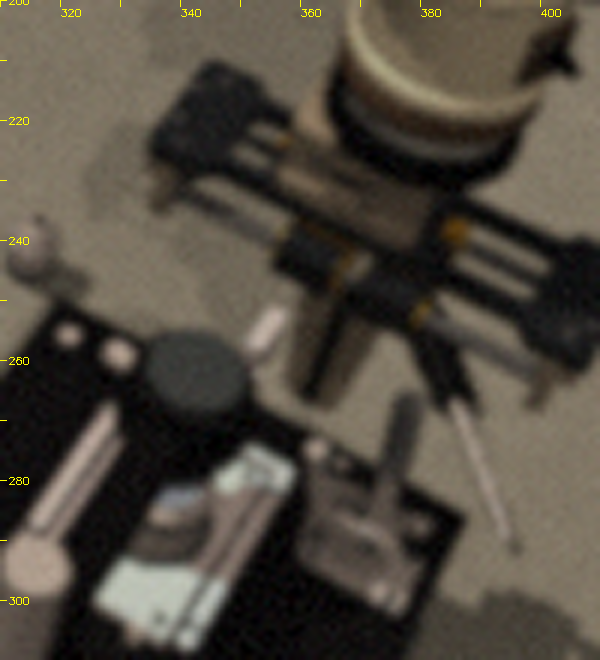

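Request:
move_arm:
  grip: [1,1,1,1,1,1,1,1,1]
  travel:
    - [0.1,1,0]
    - [0,1,0]
    - [0,0.8,0]
    - [0,0.8,0]
    - [0,0.8,-0.1]
    - [0,0.8,-0.2]
    - [0,0.8,-0.2]
    - [0,0.6,-0.2]
    - [0,0,0]
  dr:
    - [0,0,0]
    - [0,0,0]
    - [0,0,0]
    - [0,0,0]
    - [0,0,0]
    - [0,0,0]
    - [0,0,0]
    - [0,0,0]
    - [0,0,0]

```text
time: 26.18
ee_pos: [538.0, 337.6, 192.7]
ee_rot: [-0.022, 1.0, -0.0, -0.0]
wrist_force: [0.2, -0.7, -0.5]
grip_width: 0.4
```

```bash
python3 - <<'E'
from h import *
s=observe();print(s["time"],s["ee_pos"],s["wrist_force"],s["grip_width"])
d=read_camera("scene")
crop(d["img"],310,200,410,310,6,"pics/n_s.png")
E
```

```text
26.175 [538.0080028  337.60475679 192.72753613] [ 0.21078986 -0.6970298  -0.46071963] 0.37481642089868383
```

View pics/n_s.png

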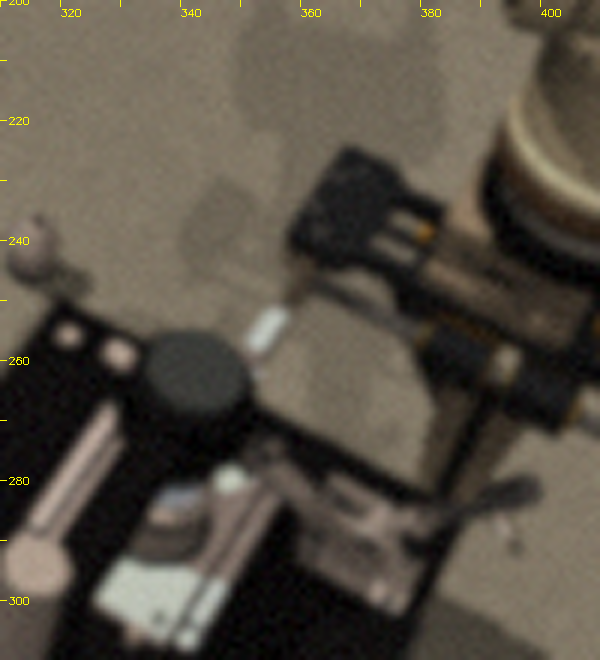

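Request:
move_arm:
  grip: [1,1,1,1,1,1,1,1,1,1]
  travel:
    - [0,0.7,-0.5]
    - [0,0.7,-0.6]
    - [0,0.5,-0.5]
    - [0,0.4,-0.5]
    - [0,0.3,-0.5]
    - [0,0.3,-0.5]
    - [0,0.3,-0.5]
    - [0,0.2,-0.5]
    - [0,0.1,-0.5]
    - [0,0,0]
  dr:
    - [0,0,0]
    - [0,0,0]
    - [0,0,0]
    - [0,0,0]
    - [0,0,0]
    - [0,0,0]
    - [0,0,0]
    - [0,0,0]
    - [0,0,0]
    - [0,0,0]

```text
time: 27.48
ee_pos: [538.3, 372.1, 147.4]
ee_rot: [-0.022, 1.0, -0.0, 0.0]
wrist_force: [-1.0, -0.7, 1.7]
grip_width: 0.5
```

```bash
python3 - <<'E'
from h import *
s=observe();print(s["time"],s["ee_pos"],s["wrist_force"],s["grip_width"])
d=read_camera("scene")
crop(d["img"],310,200,410,310,6,"pics/o_s.png")
p=np.array([538,318.9,130]);
for th in(1.25,1.36,1.5):
    f=th-.1; print(th,proj(d,[p+95*np.array([-.045*np.sin(f),np.sin(f),np.cos(f)])]))
E
```

```text
27.475 [538.31186667 372.09676888 147.4288209 ] [-0.99092166 -0.67256788  1.70276404] 0.4670845476901468
1.25 [[406.41392062 297.31110919]]
1.36 [[406.62535599 300.02539105]]
1.5 [[406.2393563  303.20156088]]
```

View pics/o_s.png

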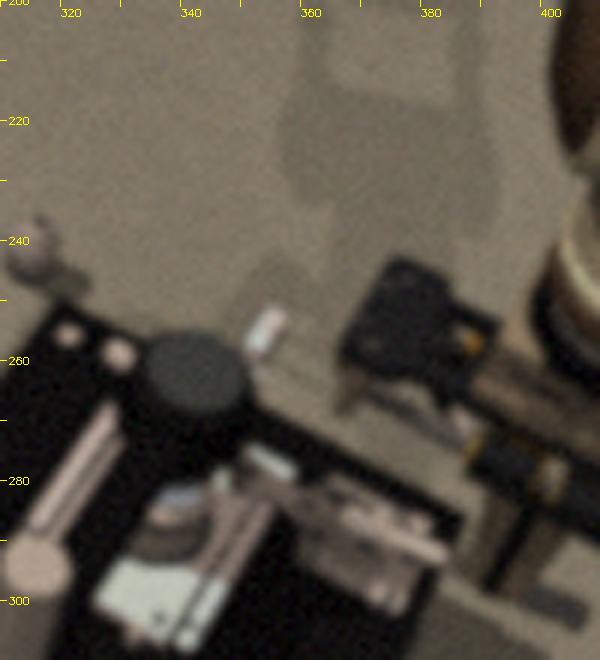

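Lever end now at about (405,302), which matches θ≈1.45, so it has snapped over. I'll come away upward.

Request:
move_arm:
  grip: [1,1,1,1,1,1,1,1,1,1]
  travel:
    - [0,0,1]
    - [0,0,2]
    - [0,0,3]
    - [-1,2,3]
    - [-3,4,1]
    - [-4,4,0]
    - [-4,4,0]
    - [-4,3,0]
    - [0,0,0]
    - [0,0,0]
  dr:
    - [0,0,0]
    - [0,0,0]
    - [0,0,0]
    - [0,0,0]
    - [0,0,0]
    - [0,0,0]
    - [0,0,0]
    - [0,0,0]
    - [0,0,0]
    - [0,0,0]

```text
time: 28.78
ee_pos: [379.0, 542.1, 248.3]
ee_rot: [-0.022, 1.0, 0.0, 0.001]
wrist_force: [-0.5, -0.6, -0.2]
grip_width: 0.4
```

```bash
python3 - <<'E'
from h import *
np.set_printoptions(linewidth=200,precision=2,suppress=True)
s=observe();print(s["time"],s["ee_pos"],s["dq"],s["wrist_force"])
d=read_camera("scene");c=read_camera("top");g=c["img"].astype(float).mean(2)
crop(d["img"],310,230,420,320,7,"pics/p_s.png")
crop(c["img"],85,110,185,200,7,"pics/p_t.png")
cv2.imwrite("pics/p_all.png",cv2.resize(c["img"][:,:,::-1],(800,600)))
N=np.array([582.1,228.8]);a=.045
def nest(P): d=P[:2]-N;return np.array([np.cos(a)*d[0]+np.sin(a)*d[1],-np.sin(a)*d[0]+np.cos(a)*d[1]])
for cc in range(148,158):
    col=g[124:140,cc]
    i=[i for i in range(len(col)-1) if col[i]<110<=col[i+1]]
    if i:
        v=124+i[0]+(110-col[i[0]])/(col[i[0]+1]-col[i[0]]); print(cc,v,nest(plane(c,[[cc,v]],108)[0]))
for r in range(138,164,4):
    row=g[r,150:166]; f=[150+i+(110-row[i])/(row[i+1]-row[i]) for i in range(15) if row[i]>110>=row[i+1]]
    print(r,[nest(plane(c,[[u,r]],108)[0]) for u in f[:2]])
E
```

```text
28.775 [378.96 542.14 248.29] [-0.03  0.    0.01  0.   -0.    0.  ] [-0.54 -0.57 -0.2 ]
148 131.5878962536023 [54.96 -1.92]
149 131.78787878787878 [54.4  -5.21]
150 131.900826446281 [54.13 -8.46]
151 131.93506493506493 [ 54.13 -11.68]
152 132.0536398467433 [ 53.85 -14.93]
153 132.1407942238267 [ 53.67 -18.17]
154 129.66944444444445 [ 62.14 -20.52]
155 129.97391304347826 [ 61.22 -23.84]
156 132.28235294117647 [ 53.55 -27.84]
157 132.41951219512194 [ 53.2  -31.09]
138 [array([ 34.54, -34.97]), array([ 35.  , -47.21])]
142 [array([ 21.15, -35.  ]), array([ 21.58, -46.44])]
146 [array([  7.07, -14.86]), array([  7.83, -34.84])]
150 [array([ -5.41, -35.25]), array([ -4.92, -47.82])]
154 [array([-18.63, -34.08]), array([-18.13, -46.94])]
158 [array([-31.71, -34.86]), array([-31.22, -47.49])]
162 [array([-44.74, -35.21]), array([-44.24, -47.9 ])]
```

View pics/p_s.png

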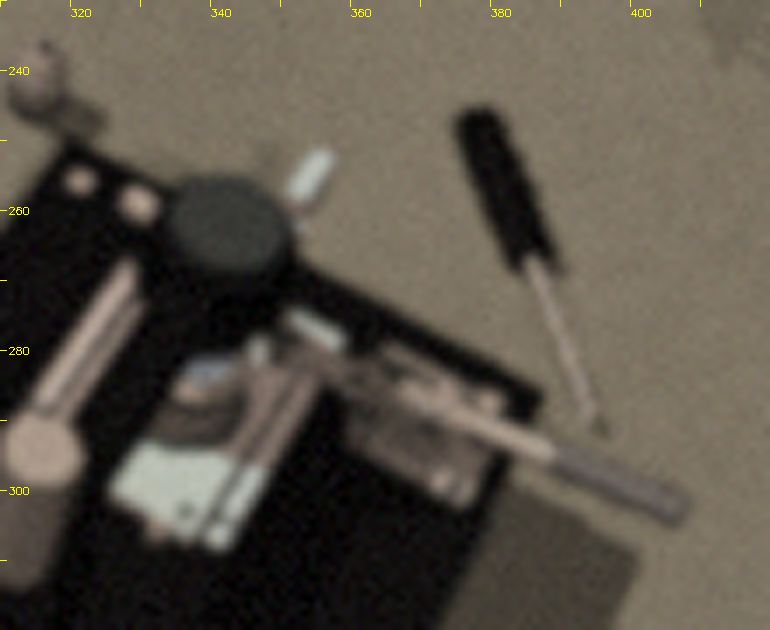

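View pics/p_t.png

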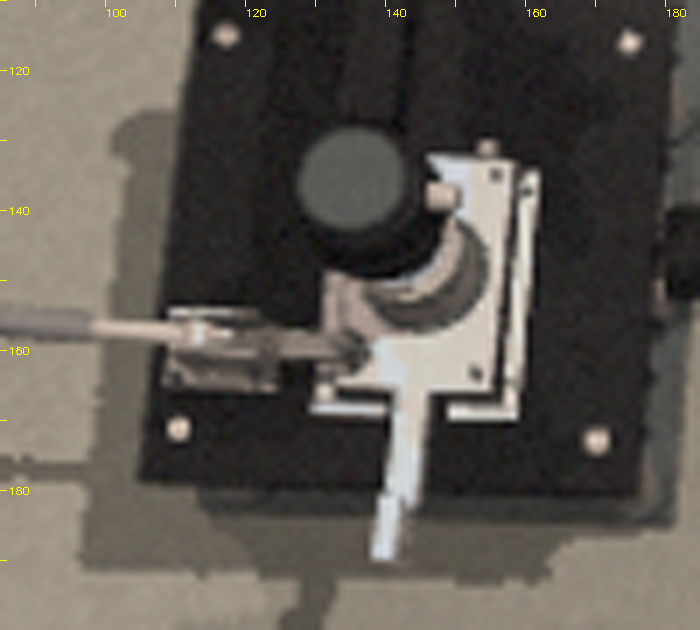

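View pics/p_all.png

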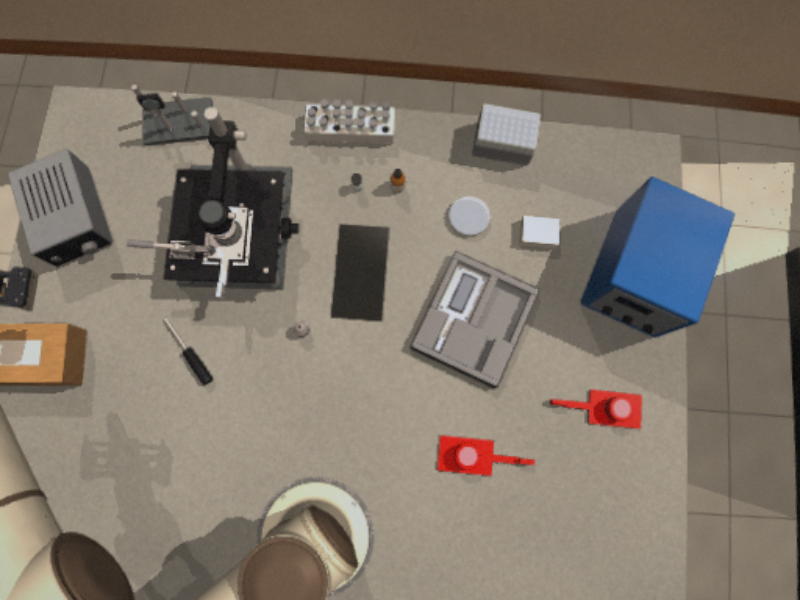

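The carrier sits in the nest with its stem through the gap. The lever is at its stop (end at (406,303) px, 1.5 rad predicted at (406.2,303.2)), the pad is on the plate's corner, and the bench is undisturbed. Handing in.

```bash
python3 - <<'E'
from bench import *
print(hand_in())
E
```

```text
the job is handed in; nothing more can be done
None
```

The chamber carrier is in the nest against the datum pins, the clamp is snapped shut, and the job was handed in at about 29 s of the 61 s allowed. No verdict was reported.

I lifted the carrier by its drum out of the tray and set it on the mat. Gripping the blade, I carried it in under the condenser and lowered it inside the rails. I slid it back to the pins, let go, then pushed the lever over and drew the arm away.

**Last checks:**
- **Against the pins:** a second gentle push met 10 N of resistance with only 0.1 mm of movement. The largest push I measured was about 10.6 N, well under the 40 N limit.
- **Position:** the plate did not move when I let go or when the clamp closed.
- **Clamp lever:** its end lies within about a pixel of where it should be at its 1.5 rad stop, and the pad is on the plate's front corner. I could not measure the pad's force.
- **Bench:** the slide carrier and the other items look unmoved in the top view, and the arm stands clear.

**Disagreements:** the camera puts the plate's front edge about 1 mm short of the nominal pin face. The visible pin reads about 1 mm short too, so I take this as calibration error. The front edge also looks skewed by about 0.05 rad, but the longer side edge reads parallel to the rails, so I trusted the side edge.

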